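# Scan the brazed seam of a bracket with a hand probe

### The job

Take the orange-handled probe out of its stand and run its sprung tip along the brass-coloured seam in the inside corner of the bracket, from the green dot to the red dot, slowly (about 3 cm a second) and gently, without lifting off on the way; the lip above the seam means the probe must lean back towards the bracket's front. Then put the probe back upright in its stand, shoulder down on the rim, and let go, leaving the other things on the bench where they are.

Things in the scene. Friction and masses are not known exactly. Their poses are not given: they have to be found in the camera images.
- probe_grip (a point): Grip point of the hand probe, a straight round pencil 170 mm long, 0.07 kg, that starts upright in its stand: centre of its orange handle (16 mm diameter, 79 mm long). Its z axis runs along the probe, tip to tail (up in the stand); any turn about it is alike. Tail end 35 mm above; end of the tip, when out, 135 mm below.
- probe_shoulder (a point): Centre of the underside of the probe's black shoulder disc (30 mm diameter, 6 mm thick), on the axis 50 mm below probe_grip. Below it a grey shank, 15 mm diameter, 39 mm long, then a 24 mm taper to 9 mm diameter, then the steel tip, 5 mm diameter, 22 mm long when out.
- probe_ball (a point): Centre of the 5 mm steel ball that ends the probe's sprung tip (ball radius 2.5 mm); 132.5 mm from probe_grip along the probe's axis when the tip is out, less when it is pressed in.
- probe_tip (a joint): How far the sprung tip is pressed into the probe (m): 0 = out and touching nothing, 0.014 = fully in. Force about 0.4 N at the start of travel, 3.5 N at the end (220 N/m).
- stand: Black stand of the probe, fixed to the bench left or right of the bracket: foot 76 mm diameter, tube 95 mm high, 38 mm outside, bore about 22 mm. Origin on the bench in the tube's axis, z up. The probe hangs in it upright, the underside of its shoulder on the rim; probe_grip is then 145 mm and the tip's end 10 mm above the origin.
- bracket: Bracket fixed to the bench: dark base plate 100 (x) x 180 (y) x 8 mm with an aluminium upright. Origin under the plate's centre, z up; the -x side is the front, turned roughly to the robot. The seam is the inside corner of plate and upright, marked by a thin brass-coloured bead (looks only: the tip runs in the bare corner).
- bracket_lip (a point): Middle of the front edge, underneath, of the lip on top of the upright: 60 mm above the plate, jutting 20 mm forward over the seam, 5 mm thick. The upright is 5 mm thick and bent 30 degrees at its middle, a shallow V with its ends nearer the front. Leaning 30 to 45 degrees to the front, the probe reaches the corner clear of the lip.
- seam_0 (a point): Start of the seam: the corner line behind the green dot, at the end on the bracket's +y side (left seen from the robot); 8 mm above the bench, 0 mm along the 130 mm seam from its start (straight from seam_0 to seam_3 and from seam_3 to seam_6). A ball seated in the corner has its centre 2.5 mm above this line and 2.5 mm in front of it.
- seam_1 (a point): Point on the corner line of the seam; 8 mm above the bench, 22 mm along the 130 mm seam from its start (straight from seam_0 to seam_3 and from seam_3 to seam_6). A ball seated in the corner has its centre 2.5 mm above this line and 2.5 mm in front of it.
- seam_2 (a point): Point on the corner line of the seam; 8 mm above the bench, 43 mm along the 130 mm seam from its start (straight from seam_0 to seam_3 and from seam_3 to seam_6). A ball seated in the corner has its centre 2.5 mm above this line and 2.5 mm in front of it.
- seam_3 (a point): The bend of the seam, at its middle, on the corner line; 8 mm above the bench, 65 mm along the 130 mm seam from its start (straight from seam_0 to seam_3 and from seam_3 to seam_6). A ball seated in the corner has its centre 2.5 mm above this line and 2.5 mm in front of it.
- seam_4 (a point): Point on the corner line of the seam; 8 mm above the bench, 87 mm along the 130 mm seam from its start (straight from seam_0 to seam_3 and from seam_3 to seam_6). A ball seated in the corner has its centre 2.5 mm above this line and 2.5 mm in front of it.
- seam_5 (a point): Point on the corner line of the seam; 8 mm above the bench, 108 mm along the 130 mm seam from its start (straight from seam_0 to seam_3 and from seam_3 to seam_6). A ball seated in the corner has its centre 2.5 mm above this line and 2.5 mm in front of it.
- seam_6 (a point): End of the seam: the corner line behind the red dot, on the bracket's -y side; 8 mm above the bench, 130 mm along the 130 mm seam from its start (straight from seam_0 to seam_3 and from seam_3 to seam_6). A ball seated in the corner has its centre 2.5 mm above this line and 2.5 mm in front of it.
- solder_spool_mid (a point): Bystander: centre of a green and white spool, 54 mm diameter, 30 mm high.
- flux_bottle_mid (a point): Bystander: middle of a small orange-red bottle with a long nozzle, 32 mm diameter, 102 mm high, standing on the right. (Room furniture to stay clear of there: a fixed desk lamp whose pale round head, 122 mm wide, hangs over the bench at about x 0.38, y -0.60, z 0.41 m; its thin arm rises from it to about x 0.58, y -0.42, z 0.55 m.)
- nose_pliers_mid (a point): Bystander: centre of a pair of pliers with red handles, 150 x 42 x 12 mm, lying flat.
- braid_reel_mid (a point): Bystander: centre of a small orange reel, 44 mm diameter, 11 mm high, lying flat.
Mind the look-alikes: they are no part of the job. There is more than one size of the stand; the job needs the middle-sized.

How it is judged:
By the outcome, as a careful person would: the job done as asked, in the order asked, and still so for the second after the job is handed in, with the robot touching nothing.
It also fails if it takes over 61 s, if anything falls off the work surface, if the arm or the gripper's body presses on something with over 40 N, if the wrist force passes 120 N, or if a joint passes its speed limit or range.

### The arm

A 6-joint arm with a two-finger parallel gripper is mounted at the origin on a cart in front of the work surface, level with it; the furniture and walls round the work are solid. World frame = base frame: x ahead of the robot, y to its left, z up, the work surface at z = 0. Lengths are in m, angles in rad, forces in N, time in s.
With the tool pointing down it reaches from about 0.3 to 0.875 m from the base axis. Payload 6.4 kg.
Tool frame: the origin (TCP) lies at the centre of the arm's flange, where the gripper is bolted on; the fingertips stand 173 mm ahead of it and the grasp point (between the pads) lies ctrl.grip_point_offset ahead of it (ctrl.grip_point_offset is the distance from the TCP to the grasp point, in m); z points along the fingers, y is the direction in which the jaws open and shut (so a half turn about z gives the same grasp; the last joint's range is limited). The gripper opens to 85 mm and grips with 20 to 120 N. Pads are 22 mm wide; open, the fingers measure 114 mm over their backs; the gripper's body (76 mm by 85 mm) begins 54 mm behind the grasp point. The pads swing forward as they close: fully open they stand 13 mm farther back than shut.
Start: joints at [0.917, 0.181, 1.607, -0, 1.354, -0.206], TCP at [0.249, 0.518, 0.405] pointing down, gripper open.
Joint ranges: [-2.99, 2.99], [-0.89, 2.07], [0.3, 2.58], [-1.14, 4.28], [0, 2.63], [-3.12, 3.12]. Speed limits (rad/s): [2.57, 2.57, 3.01, 3.14, 3.14, 3.14].

### API

Orientations are given as a unit quaternion [w, x, y, z].
In Python, from bench import ctrl, cams, boxes_of, landmark_of gives the robot as it stands.
- The arm moves only by the shell command python3 -m handwheel 'ROWS'. ROWS is JSON, a list of rows, each an object with "offset": the shift along the tool's x, y, z in m, a list of three; "spin": the turn about the tool's z in degrees; "grip": the opening, from 0 (shut) to 1 (fully open). A call has 1 to 20 rows; each row is the pose to reach, as a shift and turn from the pose commanded when the call began, along the tool's axes at that moment; what a row does not reach only later rows make up. A row lasts 1/8 s, in which the tool goes at most 62.5 mm and 10.7 degrees, less where a joint would pass 70% of its speed; a pose out of reach is approached as far as the arm can. A call with a gripper value outside its range is refused whole. The fingers move at their own pace and stop on an object; the grip force is fixed at half the most. Time passes only in rows, so rows that repeat a pose let the fingers close. It gives the time, the measured TCP pose, the force and the opening at its end, in the units of the state.
- ctrl.get_obs(): the state, without advancing time (a new reading comes with each control period).
- cams.camera(name): name is "scene" or "top"; returns a dict with "color" (384x512x3 uint8, red, green, blue), "camera_matrix" (3x3 intrinsics, pixels), "distortion" ([k1, k2, p1, p2, k3] as OpenCV has them; the pictures are not rectified), "view" (4x4, takes a point from world to camera coordinates). Camera axes: x right, y up, looking along -z (the intrinsics and any distortion apply to the point x, -y, -z); pixel columns grow to the right and rows downward; lengths in m; the calibration is good to about 2 mm. A picture is of the moment at which its call begins. There is no depth.
- ctrl.hand_in(): hands the job in, once; it reports no verdict.
Trained networks look in a picture, given as the dict that the camera call returned (one of the last four; its "shot" number tells which), for a name from the list of things; names that differ only in an ending like _2 or _b are one class to them, and where a whole thing is asked for, a point or a joint stands for the part that bears it (a point fixed in the world has none). Each returns a list of dicts, best first, with "confidence" (0 to 1); they miss things now and then, are a little off and sometimes report something else, mostly with a low value. They report only what shows in the picture. A call takes as long as a camera call. They do not tell look-alikes from the thing itself.
- boxes_of(picture, thing): "uv" ([column, row] in pixels, amid what is visible of it).
- landmark_of(picture, thing): "uv" ([column, row] in pixels: a listed point, or the origin of a listed thing).
The state is a dict: "time_s": time; "q": joint angles; "dq": joint speeds; "joint_efforts": joint torques, N m; "eef_pos": TCP position; "eef_rot": TCP orientation; "wrist_force": force on the tool from outside, world axes, zero at the start; "torque": the same for the moment, N m; "opening": opening from 0.0 (shut) to 1.0 (fully open).
Only numpy, scipy, OpenCV 4.12 (cv2) and the standard library are available. Lean on these libraries where they do the work, as an engineer would, in place of code of your own. Each camera call takes 0.05 s, during which the arm holds its last target.

## Working session

There is one attempt and no reset: what is moved stays moved. The work goes in short steps, Python scripts to look and compute and a shell command to move; the robot and the scene stay as the last step left them, time stands still between calls to the robot, and variables do not carry over. Pictures are saved under pics/ and viewed, and the job is handed in when it is done.

```bash
ls -la; mkdir -p pics; python3 - <<'E'
from bench import ctrl,cams,boxes_of,landmark_of
import cv2,numpy as np
o=ctrl.get_obs(); print({k:np.round(v,4) for k,v in o.items()}, ctrl.grip_point_offset)
for n in ["scene","top"]:
    p=cams.camera(n); cv2.imwrite(f"pics/{n}0.png",cv2.resize(p["color"][:,:,::-1],(800,600)))
    print(n,p["camera_matrix"].round(1).tolist(),p["distortion"],p["view"].round(3).tolist())
    for t in ["stand","bracket","probe_grip","probe_shoulder","bracket_lip","seam_0","seam_3","seam_6","solder_spool_mid","flux_bottle_mid","nose_pliers_mid","braid_reel_mid"]:
        print(t,[(np.round(d["uv"],1).tolist(),round(d["confidence"],2)) for d in landmark_of(p,t)])
E
```

```text
total 12
drwxr-xr-x  3 agent agent 4096 Dec  7 14:39 .
drwxr-xr-x 23 root  root  4096 Dec  7 14:38 ..
drwxr-xr-x  2 agent agent 4096 Dec  7 14:39 pics
{'time_s': np.float64(0.0), 'q': array([ 0.9167,  0.1815,  1.608 , -0.    ,  1.3538, -0.2063]), 'dq': array([-0.0001, -0.0012,  0.0012,  0.0003,  0.0002,  0.0006]), 'joint_efforts': array([ 1.00000e-04, -4.44886e+01, -3.51330e+01, -3.00000e-04,
        9.20000e-03,  0.00000e+00]), 'eef_pos': array([0.2488, 0.5181, 0.4038]), 'eef_rot': array([-4.00e-04,  2.22e-01,  9.75e-01, -8.00e-04]), 'wrist_force': array([ 0.07  ,  0.0881, -0.8642]), 'torque': array([ 0.0302, -0.0402, -0.041 ]), 'opening': np.float64(1.0012)} 0.1547
scene [[420.0, 0.0, 254.5], [0.0, 420.0, 194.2], [0.0, 0.0, 1.0]] [-0.15286854  0.          0.          0.          0.        ] [[-0.73, -0.684, -0.006, 0.413], [0.259, -0.285, 0.923, -0.229], [-0.632, 0.672, 0.386, -0.865], [0.0, 0.0, 0.0, 1.0]]
stand [([240.6, 267.7], 0.96), ([224.2, 298.6], 0.81), ([161.6, 290.5], 0.77)]
bracket [([248.3, 216.7], 0.71)]
probe_grip [([241.0, 211.6], 0.57), ([253.7, 206.0], 0.53)]
probe
[... 1410 characters left out ...]
.9, 162.7], 0.74), ([294.4, 164.5], 0.71), ([306.3, 167.4], 0.69), ([295.2, 168.2], 0.67), ([269.7, 166.4], 0.59), ([190.2, 181.3], 0.41)]
seam_3 [([277.4, 162.0], 0.86), ([283.2, 162.4], 0.8), ([265.9, 162.7], 0.74), ([294.4, 164.5], 0.71), ([306.3, 167.4], 0.69), ([295.2, 168.2], 0.67), ([269.7, 166.4], 0.59), ([190.2, 181.3], 0.41)]
seam_6 [([277.4, 162.0], 0.86), ([283.2, 162.4], 0.8), ([265.9, 162.7], 0.74), ([294.4, 164.5], 0.71), ([306.3, 167.4], 0.69), ([295.2, 168.2], 0.67), ([269.7, 166.4], 0.59), ([190.2, 181.3], 0.41)]
solder_spool_mid [([353.6, 235.3], 0.76)]
flux_bottle_mid [([364.8, 148.4], 0.45)]
nose_pliers_mid [([284.2, 238.7], 0.49)]
braid_reel_mid [([296.3, 167.7], 0.58)]
```

View pics/scene0.png

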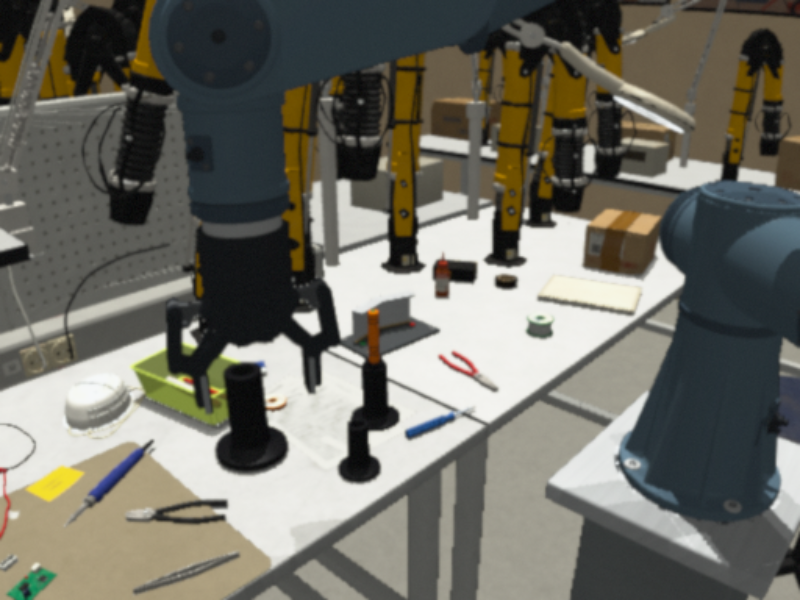

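View pics/top0.png

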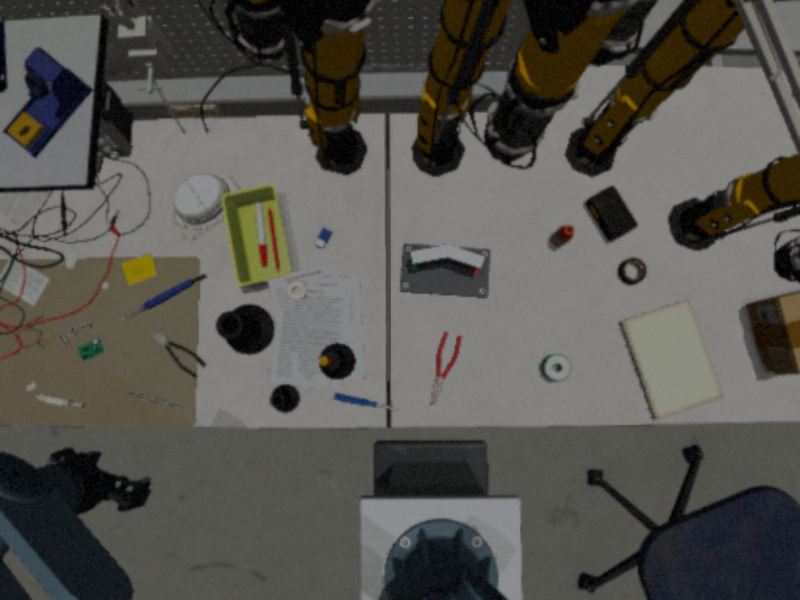

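```bash
cat > h.py <<'E'
import numpy as np,cv2
F=np.diag([1,-1,-1.])
def proj(p,X):
    V=p["view"];R=F@V[:3,:3];t=F@V[:3,3]
    return cv2.projectPoints(np.asarray(X,float).reshape(-1,1,3),cv2.Rodrigues(R)[0],t,p["camera_matrix"],np.array(p["distortion"]))[0][:,0]
def ray(p,uv):
    V=p["view"];R=F@V[:3,:3];t=F@V[:3,3]
    n=cv2.undistortPoints(np.asarray(uv,float).reshape(-1,1,2),p["camera_matrix"],np.array(p["distortion"]))[:,0]
    d=np.c_[n,np.ones(len(n))]@R; return -R.T@t,d
def atz(p,uv,z):
    c,d=ray(p,uv); return c+d*((z-c[2])/d[:,2])[:,None]
E
python3 - <<'E'
from bench import ctrl,cams
from h import *
for n in ["scene","top"]:
    p=cams.camera(n); np.save(f"pics/{n}.npy",p,allow_pickle=True)
    print(n,proj(p,[[.249,.518,.404],[.249,.518,.23],[0,0,0]]).round(0).tolist())
    c=p["color"][:,:,::-1]
    if n=="top": r=[(150,245,95,75),(250,150,70,50)]
    else: r=[(205,190,70,90),(210,175,80,60)]
    for i,(x,y,w,h) in enumerate(r):
        k=min(800//w,600//h); cv2.imwrite(f"pics/{n}_c{i}.png",cv2.resize(c[y:y+h,x:x+w],None,fx=k,fy=k,interpolation=cv2.INTER_CUBIC)); print(k)
t=p
print("stand top z0",atz(t,[[215.6,233.6]],0), atz(t,[[207.9,231.2]],.095))
print("br",atz(t,[[286.1,173.5]],0))
s=np.load("pics/scene.npy",allow_pickle=True).item()
print(atz(s,[[240.6,267.7]],0),atz(s,[[239.1,231.1]],.095),atz(s,[[241,211.6]],.145),atz(s,[[248.3,216.7]],0))
E
```

```text
scene [[154.0, 146.0], [167.0, 266.0], [446.0, 301.0]]
6
10
top [[39.0, 315.0], [80.0, 300.0], [281.0, 369.0]]
8
11
stand top z0 [[0.41494233 0.20333549 0.        ]] [[0.42228265 0.21303933 0.095     ]]
br [[ 0.60600128 -0.02296196  0.        ]]
[[0.42560891 0.1988981  0.        ]] [[0.43206006 0.19459052 0.095     ]] [[0.4278434  0.19121844 0.145     ]] [[ 0.60704722 -0.01634963  0.        ]]
```

View crops.

View pics/top_c1.png

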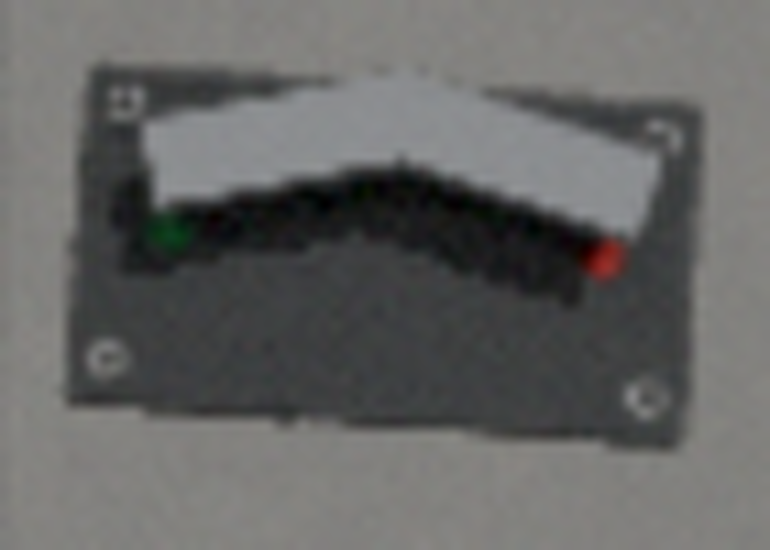

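View pics/scene_c1.png

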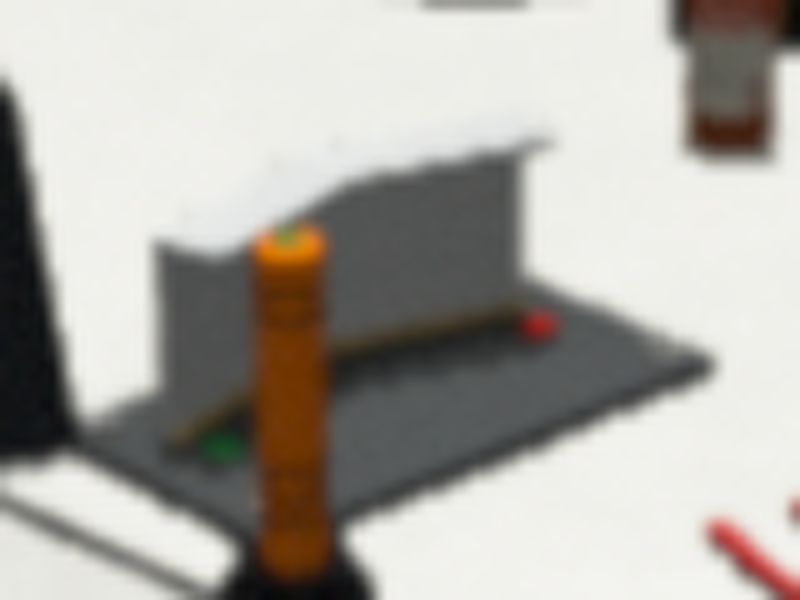

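View pics/scene_c0.png

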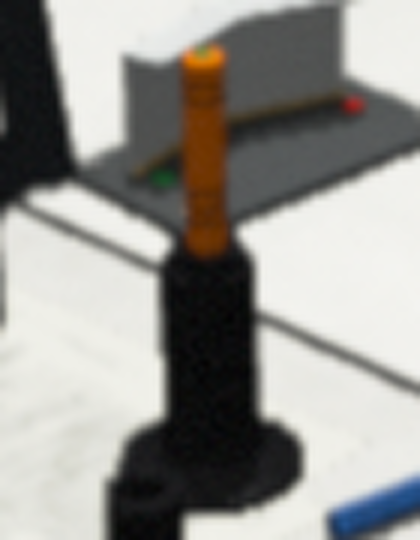

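```bash
python3 - <<'E'
import numpy as np,cv2
p=np.load("pics/top.npy",allow_pickle=True).item();c=p["color"][:,:,::-1]
cv2.imwrite("pics/t_s.png",cv2.resize(c[205:265,175:245],None,fx=10,fy=10,interpolation=cv2.INTER_CUBIC))
E
```

```text
(no output)
```

View pics/t_s.png

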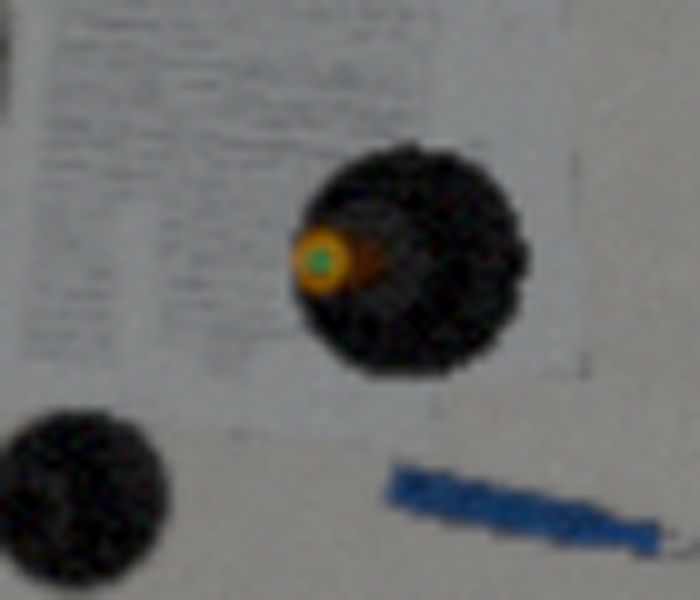

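```bash
cat > fit.py <<'E'
from h import *
from scipy.optimize import least_squares
t=np.load("pics/top.npy",allow_pickle=True).item();s=np.load("pics/scene.npy",allow_pickle=True).item()
def cr(xy,k,o): return (np.array(xy,float)+.5)/k-.5+o
T=cr([[95,68],[702,107],[682,447],[70,403]],11,[250,150])
TL=cr([[160,208],[402,163],[630,238]],11,[250,150])
S=cr([[172,440],[520,303]],10,[210,175]); SP=cr([[712,362]],10,[210,175])
print("plate",atz(t,T,.008).round(4).tolist()); print("seam scene",atz(s,S,.008).round(4).tolist()); print("lip top",atz(t,TL,.073).round(4).tolist(), atz(s,SP,.008).round(4))
a=np.radians(15)
def model(q):
    x,y,w,sx=q; c,sn=np.cos(w),np.sin(w)
    W=lambda P:np.array([[x+c*px-sn*py,y+sn*px+c*py,pz] for px,py,pz in P])
    plate=W([[.05,.09,.008],[.05,-.09,.008],[-.05,-.09,.008],[-.05,.09,.008]])
    b=sx; e=sx-.065*np.sin(a); h=.065*np.cos(a)
    seam=W([[e,h,.008],[b,0,.008],[e,-h,.008]])
    g=.02/np.cos(a); nx,ny=.02*np.cos(a),.02*np.sin(a)
    lip=W([[b-g,0,.073]])
    return plate,seam,lip
def res(q):
    P,se,l=model(q)
    return np.r_[(proj(t,P)-T).ravel(),(proj(s,se[[0,2]])-S).ravel(),(proj(s,P[1:2]*0+P[2:3])-SP).ravel()*0,(proj(t,l)-TL[1:2]).ravel()]
r=least_squares(res,[.606,-.02,-.05,.02],loss="soft_l1",x_scale=[.01,.01,.1,.01])
if __name__=="__main__":
    print("pose",r.x.round(4)); print(res(r.x).round(2)); print(model(r.x)[1].round(4).tolist())
    print("foot top",atz(t,cr([[414,262]],10,[175,205]),.004).round(4),"tail",atz(t,cr([[320,260]],10,[175,205]),.18).round(4))
    # scene: handle axis crop0 origin(205,190) k=6 ; tail centre (204,55), foot centre (212,467)
    print("scene tail",atz(s,cr([[204,57]],6,[205,190]),.18).round(4),"foot",atz(s,cr([[211,464]],6,[205,190]),.006).round(4))
E
python3 fit.py
```

```text
plate [[0.6634, 0.0665, 0.008], [0.6502, -0.1108, 0.008], [0.5503, -0.1025, 0.008], [0.5646, 0.0743, 0.008]]
seam scene [[0.6335, 0.0472, 0.008], [0.6241, -0.0943, 0.008]]
lip top [[0.61, 0.0479, 0.073], [0.6219, -0.0187, 0.073], [0.6005, -0.0809, 0.073]] [[ 0.5513 -0.1011  0.008 ]]
pose [ 0.6072 -0.018  -0.0825  0.0359]
[-0.33 -0.29  0.34  0.2   0.34  0.12 -0.45 -0.05  1.57 -0.25 -1.87  1.45
  0.   -0.    0.18 -0.12]
[[0.6313, 0.043, 0.008], [0.6429, -0.021, 0.008], [0.621, -0.0822, 0.008]]
foot top [[0.4239 0.2017 0.004 ]] tail [[0.4237 0.2033 0.18  ]]
scene tail [[0.4246 0.2011 0.18  ]] foot [[0.4228 0.2044 0.006 ]]
```

```bash
cat > ov.py <<'E'
from fit import *
import sys
sx=float(sys.argv[1])
D=cr([[170,232],[605,258]],11,[250,150]); D2=cr([[222,448],[540,325]],10,[210,175])
q=r.x.copy(); q[3]=sx
print("dots top",atz(t,D,.009).round(4).tolist(),"scene",atz(s,D2,.009).round(4).tolist())
c,sn=np.cos(q[2]),np.sin(q[2])
for X in np.r_[atz(t,D,.009),atz(s,D2,.009),atz(s,S,.008)]:
    d=X[:2]-q[:2]; print("in bracket",np.round([c*d[0]+sn*d[1],-sn*d[0]+c*d[1]],4))
P,se,l=model(q)
b=sx;e=b-.065*np.sin(a);h=.065*np.cos(a)
W=lambda p:np.array([q[0]+c*p[0]-sn*p[1],q[1]+sn*p[0]+c*p[1],p[2]])
lines=[[W(v) for v in ([e,h,.008],[b,0,.008],[e,-h,.008])],
 [W(v) for v in ([e,h,.068],[e,h,.008])],[W(v) for v in ([e,-h,.068],[e,-h,.008])],
 [W(v) for v in ([e-.02*np.cos(a),h-.02*np.sin(a)*0,.073],[b-.02/np.cos(a),0,.073],[e-.02*np.cos(a),-h,.073])],
 [*P,P[0]]]
for n,p,o,(w,hh),k in (("top",t,(250,150),(70,50),11),("scene",s,(210,175),(80,60),10)):
    im=cv2.resize(p["color"][o[1]:o[1]+hh,o[0]:o[0]+w,::-1],None,fx=k,fy=k,interpolation=cv2.INTER_CUBIC)
    im=cv2.convertScaleAbs(im,alpha=1.4)
    for L in lines:
        uv=((proj(p,L)-o+.5)*k-.5).round().astype(int)
        cv2.polylines(im,[uv.reshape(-1,1,2)],False,(255,0,255),1)
    cv2.imwrite(f"pics/ov_{n}_{sys.argv[1]}.png",im)
E
python3 ov.py 0.036
```

```text
plate [[0.6634, 0.0665, 0.008], [0.6502, -0.1108, 0.008], [0.5503, -0.1025, 0.008], [0.5646, 0.0743, 0.008]]
seam scene [[0.6335, 0.0472, 0.008], [0.6241, -0.0943, 0.008]]
lip top [[0.61, 0.0479, 0.073], [0.6219, -0.0187, 0.073], [0.6005, -0.0809, 0.073]] [[ 0.5513 -0.1011  0.008 ]]
dots top [[0.6144, 0.0449, 0.009], [0.6056, -0.0813, 0.009]] scene [[0.6173, 0.0424, 0.009], [0.6068, -0.0845, 0.009]]
in bracket [0.002  0.0634]
in bracket [ 0.0037 -0.0632]
in bracket [0.0051 0.0611]
in bracket [ 0.0051 -0.0662]
in bracket [0.0209 0.0672]
in bracket [ 0.0232 -0.0746]
```

View pics/ov_top_0.036.png

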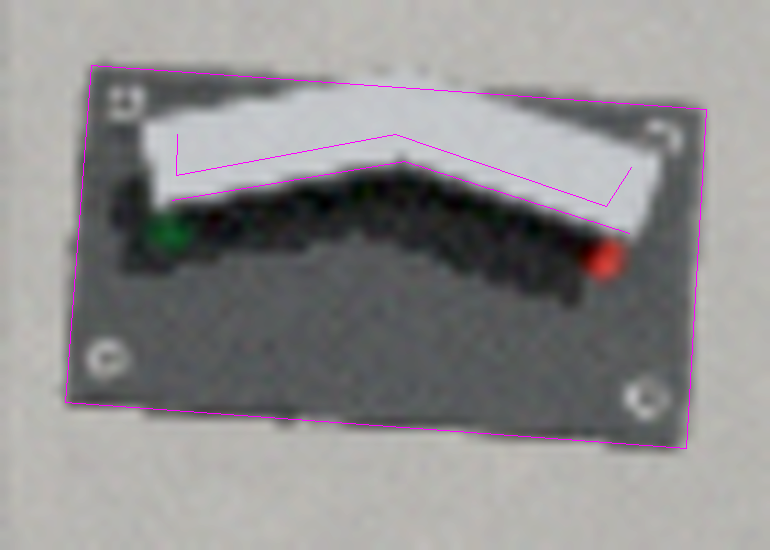

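View pics/ov_scene_0.036.png

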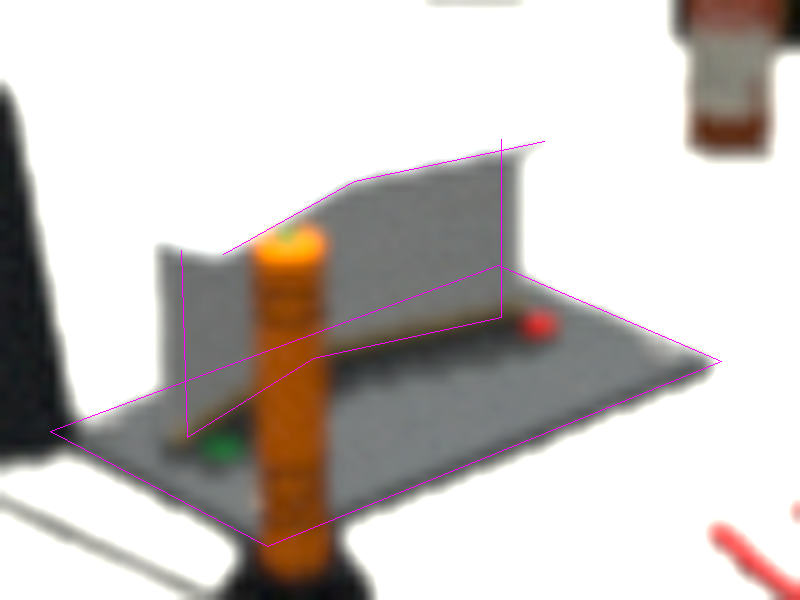

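```bash
cat > go.py <<'E'
import sys
from bench import ctrl
from h import *
from scipy.spatial.transform import Rotation as Ro
def st():
    o=ctrl.get_obs(); R=Ro.from_quat(np.roll(o["eef_rot"],-1)).as_matrix()
    return o,R
def show():
    o,R=st(); g=o["eef_pos"]+R[:,2]*ctrl.grip_point_offset
    print("t",round(float(o["time_s"]),2),"grip",g.round(4),"yaw_y",np.degrees(np.arctan2(R[1,1],R[0,1])).round(2),"zax",R[:,2].round(4),"F",np.round(o["wrist_force"],2),"T",np.round(o["torque"],2),"op",round(float(o["opening"]),3),"q",o["q"].round(2))
    return g,R
if __name__=="__main__":
    g,R=show()
    if len(sys.argv)>3:
        d=np.array(list(map(float,sys.argv[1:4])))-g; print("offset",(R.T@d).round(4))
        if len(sys.argv)>4:
            y=np.degrees(np.arctan2(R[1,1],R[0,1])); print("spin",-(float(sys.argv[4])-y))
E
python3 go.py .4238 .2026 .25 85.27
```

```text
t 1.4 grip [0.249  0.5183 0.25  ] yaw_y 64.34 zax [-0. -0. -1.] F [-0.99  0.29  0.04] T [-0.   -0.01  0.01] op 0.998 q [ 0.92  0.18  1.61  0.    1.35 -0.21]
offset [-0.2943 -0.2089 -0.    ]
spin -20.929843738668467
```

```bash
python3 -m handwheel '[{"offset":[-0.02,-0.014,0],"spin":-3,"grip":1},{"offset":[-0.055,-0.04,0],"spin":-8,"grip":1},{"offset":[-0.1,-0.07,0],"spin":-13,"grip":1},{"offset":[-0.145,-0.103,0],"spin":-18,"grip":1},{"offset":[-0.19,-0.135,0],"spin":-21,"grip":1},{"offset":[-0.235,-0.167,0],"spin":-21,"grip":1},{"offset":[-0.27,-0.192,0],"spin":-21,"grip":1},{"offset":[-0.2943,-0.2089,0],"spin":-21,"grip":1},{"offset":[-0.2943,-0.2089,0],"spin":-21,"grip":1}]'; python3 go.py .4238 .2026 .145 85.27
python3 - <<'E'
from bench import cams
import cv2
for n in ["top","scene"]:
    p=cams.camera(n); cv2.imwrite(f"pics/{n}1.png",cv2.resize(p["color"][:,:,::-1],(800,600)))
E
```

```text
time_s: 2.52
eef_pos: [0.4246, 0.2011, 0.4048]
eef_rot: [0.0, 0.042, 0.999, -0.0]
wrist_force: [1.0, 0.8, -0.6]
opening: 0.999
t 2.52 grip [0.4247 0.2011 0.2501] yaw_y 85.15 zax [ 4.e-04 -1.e-04 -1.e+00] F [ 0.95  0.79 -0.62] T [-0.01 -0.01 -0.02] op 0.999 q [ 0.19 -0.06  1.86 -0.    1.34 -1.3 ]
offset [0.001  0.0014 0.1051]
spin -0.12466970936775112
```

View pics/scene1.png

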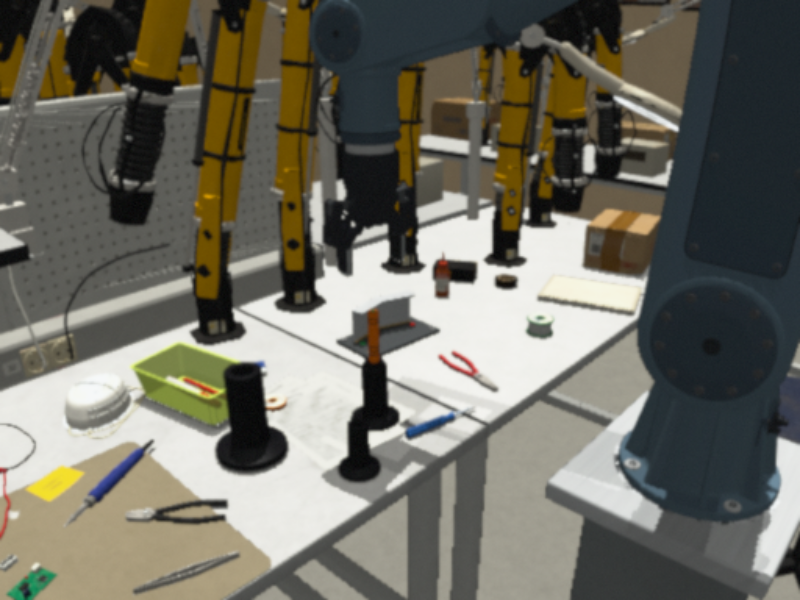

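```bash
python3 - <<'E'
from h import *
for n in ["scene","top"]:
    p=np.load(f"pics/{n}.npy",allow_pickle=True).item()
    print(n,(proj(p,[[.4246,.2011,.245],[.428,.2434,.245],[.421,.159,.245],[.4238,.2026,.18]])*1.5625).round(0).tolist())
E
```

```text
scene [[372.0, 268.0], [348.0, 275.0], [395.0, 261.0], [372.0, 312.0]]
top [[318.0, 359.0], [291.0, 357.0], [344.0, 362.0], [323.0, 360.0]]
```

View pics/top1.png

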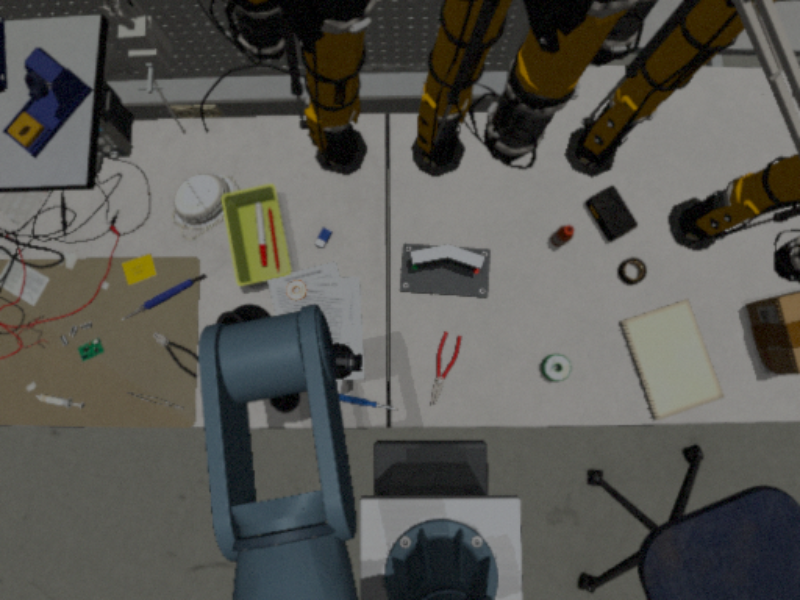

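```bash
python3 -m handwheel '[{"offset":[0.0005,0.001,0.02],"spin":0,"grip":1},{"offset":[0.0005,0.001,0.05],"spin":0,"grip":1},{"offset":[0.0005,0.001,0.08],"spin":0,"grip":1},{"offset":[0.0005,0.001,0.1],"spin":0,"grip":1},{"offset":[0.0005,0.001,0.105],"spin":0,"grip":1},{"offset":[0.0005,0.001,0.105],"spin":0,"grip":1}]'; python3 go.py .4238 .2026 .145 85.27
python3 - <<'E'
from bench import cams
import cv2
p=cams.camera("scene"); cv2.imwrite(f"pics/scene2.png",cv2.resize(p["color"][130:280,170:330,::-1],(800,750))[:600])
E
```

```text
time_s: 3.38
eef_pos: [0.4232, 0.2043, 0.3]
eef_rot: [-0.0, 0.04, 0.999, 0.0]
wrist_force: [0.7, 0.4, -0.8]
opening: 1.0
t 3.38 grip [0.4232 0.2044 0.1453] yaw_y 85.41 zax [-0.e+00  2.e-04 -1.e+00] F [ 0.7   0.4  -0.79] T [0.05 0.01 0.07] op 1.0 q [ 0.2   0.07  1.96  0.    1.11 -1.29]
offset [-0.0008 -0.0017  0.0003]
spin 0.13915856898768197
```

View pics/scene2.png

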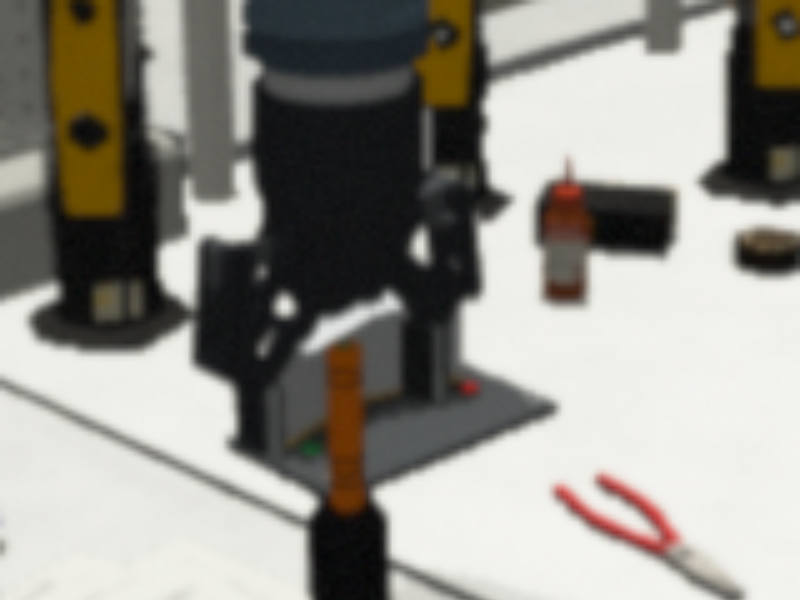

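```bash
python3 -m handwheel '[{"offset":[0,-0.001,0],"spin":0,"grip":0.6},{"offset":[0,-0.001,0],"spin":0,"grip":0.3},{"offset":[0,-0.001,0],"spin":0,"grip":0.2},{"offset":[0,-0.001,0],"spin":0,"grip":0.1},{"offset":[0,-0.001,0],"spin":0,"grip":0.05},{"offset":[0,-0.001,0],"spin":0,"grip":0},{"offset":[0,-0.001,0],"spin":0,"grip":0},{"offset":[0,-0.001,0],"spin":0,"grip":0}]'; python3 go.py .4238 .2026 .185 85.27
```

```text
time_s: 4.42
eef_pos: [0.4233, 0.2026, 0.2996]
eef_rot: [-0.0, 0.041, 0.999, -0.0]
wrist_force: [-0.1, 0.7, -0.7]
opening: 0.171
t 4.42 grip [0.4233 0.2026 0.1449] yaw_y 85.34 zax [-1.e-04 -0.e+00 -1.e+00] F [-0.13  0.66 -0.7 ] T [ 0.02 -0.01  0.04] op 0.171 q [ 0.19  0.07  1.96 -0.    1.11 -1.3 ]
offset [-0.0005  0.     -0.0401]
spin 0.07064611280608801
```

```bash
python3 -m handwheel '[{"offset":[0,0,-0.01],"spin":0,"grip":0},{"offset":[0,0,-0.025],"spin":0,"grip":0},{"offset":[0,0,-0.036],"spin":0,"grip":0},{"offset":[0,0,-0.04],"spin":0,"grip":0},{"offset":[0,0,-0.04],"spin":0,"grip":0},{"offset":[0.005,0,-0.04],"spin":0,"grip":0},{"offset":[0.01,0,-0.04],"spin":0,"grip":0},{"offset":[0.016,0,-0.04],"spin":0,"grip":0},{"offset":[0.02,0,-0.04],"spin":0,"grip":0},{"offset":[0.02,0,-0.04],"spin":0,"grip":0}]'; python3 go.py
python3 - <<'E'
from bench import cams
import cv2
p=cams.camera("scene"); cv2.imwrite(f"pics/scene3.png",cv2.resize(p["color"][130:280,170:330,::-1],(800,750))[150:])
E
```

```text
time_s: 5.68
eef_pos: [0.4041, 0.2044, 0.3402]
eef_rot: [0.002, 0.041, 0.999, 0.0]
wrist_force: [5.1, 1.1, -2.0]
opening: 0.168
t 5.67 grip [0.4048 0.2045 0.1855] yaw_y 85.34 zax [ 4.9e-03  8.0e-04 -1.0e+00] F [ 5.13  1.09 -1.99] T [ 0.15 -1.38 -0.06] op 0.168 q [ 0.21 -0.03  1.97 -0.    1.2  -1.28]
```

View pics/scene3.png

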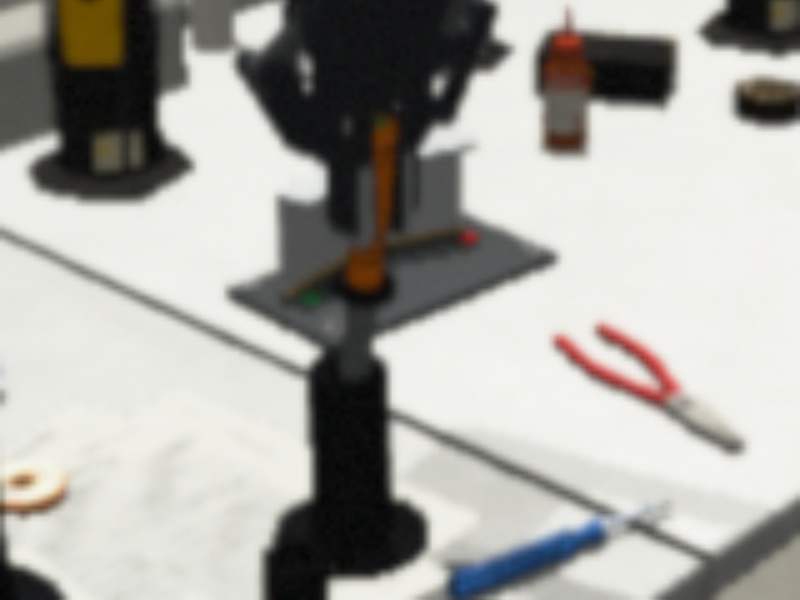

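```bash
python3 -m handwheel '[{"offset":[0.006,0,0],"spin":0,"grip":0},{"offset":[0.012,0,0],"spin":0,"grip":0},{"offset":[0.018,0,0],"spin":0,"grip":0},{"offset":[0.024,0,0],"spin":0,"grip":0},{"offset":[0.03,0,0],"spin":0,"grip":0},{"offset":[0.036,0,0],"spin":0,"grip":0},{"offset":[0.042,0,0],"spin":0,"grip":0},{"offset":[0.048,0,0],"spin":0,"grip":0},{"offset":[0.053,0,0],"spin":0,"grip":0},{"offset":[0.056,0,0],"spin":0,"grip":0},{"offset":[0.056,0,0],"spin":0,"grip":0}]'; python3 go.py
python3 - <<'E'
from bench import cams
import cv2,numpy as np
p=cams.camera("scene"); cv2.imwrite(f"pics/scene4.png",cv2.resize(p["color"][130:280,170:330,::-1],(800,750))[150:]);np.save("pics/s4.npy",p,allow_pickle=True)
p=cams.camera("top"); cv2.imwrite(f"pics/top4.png",cv2.resize(p["color"][170:290,150:310,::-1],(800,600)));np.save("pics/t4.npy",p,allow_pickle=True)
E
```

```text
time_s: 7.1
eef_pos: [0.3483, 0.209, 0.3406]
eef_rot: [0.002, 0.041, 0.999, 0.0]
wrist_force: [5.1, 0.8, 1.9]
opening: 0.169
t 7.1 grip [0.3489 0.2091 0.1859] yaw_y 85.35 zax [ 4.3e-03  7.0e-04 -1.0e+00] F [5.13 0.82 1.92] T [ 0.08 -1.34  0.03] op 0.169 q [ 0.25 -0.15  2.08 -0.    1.21 -1.24]
```

View pics/scene4.png

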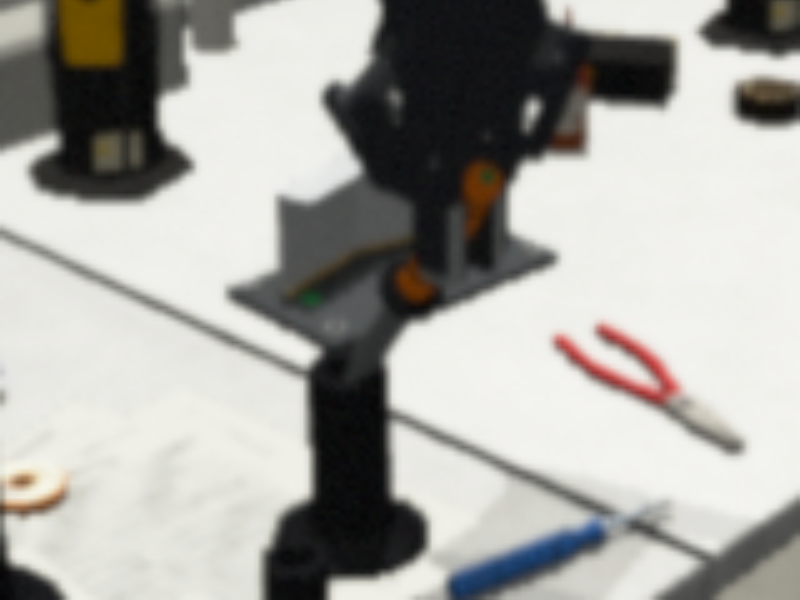

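View pics/top4.png

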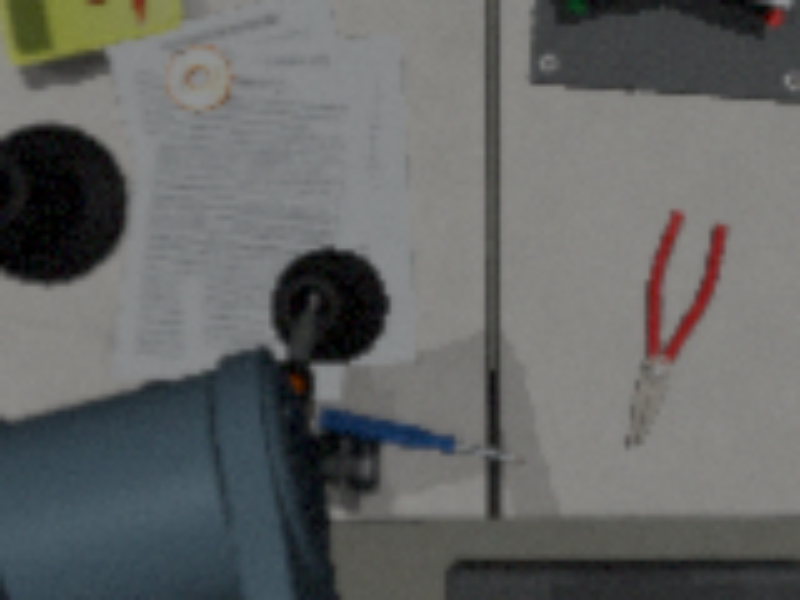

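```bash
python3 -m handwheel '[{"offset":[0.004,0,-0.0055],"spin":0,"grip":0},{"offset":[0.01,0,-0.0135],"spin":0,"grip":0},{"offset":[0.017,0,-0.0225],"spin":0,"grip":0},{"offset":[0.021,0,-0.035],"spin":0,"grip":0},{"offset":[0.021,0,-0.053],"spin":0,"grip":0},{"offset":[0.015,0,-0.068],"spin":0,"grip":0},{"offset":[0.005,0,-0.075],"spin":0,"grip":0},{"offset":[0,0,-0.075],"spin":0,"grip":0},{"offset":[0,0,-0.075],"spin":0,"grip":0}]'; python3 go.py .5187 .0521 .22 85.27
python3 - <<'E'
from bench import cams,landmark_of
import cv2,numpy as np
p=cams.camera("scene"); cv2.imwrite(f"pics/scene5.png",cv2.resize(p["color"][100:250,170:330,::-1],(800,750))[100:700]);np.save("pics/s5.npy",p,allow_pickle=True)
print(landmark_of(p,"probe_ball"))
E
```

```text
time_s: 8.32
eef_pos: [0.3478, 0.2086, 0.4139]
eef_rot: [-0.001, 0.041, 0.999, -0.0]
wrist_force: [0.7, -0.3, -0.7]
opening: 0.171
t 8.32 grip [0.3476 0.2086 0.2592] yaw_y 85.31 zax [-1.7e-03 -4.0e-04 -1.0e+00] F [ 0.71 -0.27 -0.71] T [ 0.08 -0.01 -0.05] op 0.171 q [ 0.25 -0.23  1.99 -0.    1.38 -1.24]
offset [-0.1834 -0.1419  0.039 ]
spin 0.03762814867637587
[{'uv': [262.8, 170.3], 'confidence': 0.31}]
```

View pics/scene5.png

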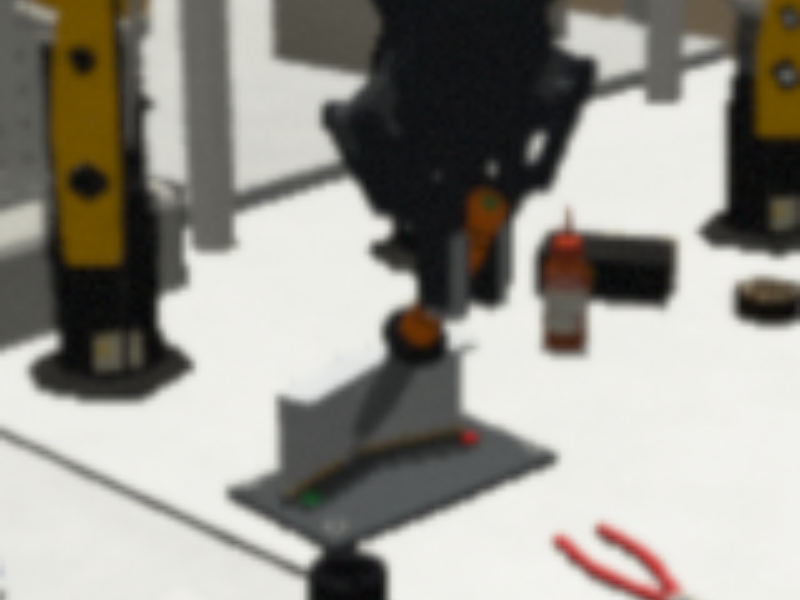

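```bash
python3 -m handwheel '[{"offset":[-0.015,-0.012,0],"spin":0,"grip":0},{"offset":[-0.045,-0.035,0],"spin":0,"grip":0},{"offset":[-0.08,-0.062,0.01],"spin":0,"grip":0},{"offset":[-0.115,-0.09,0.02],"spin":0,"grip":0},{"offset":[-0.15,-0.116,0.03],"spin":0,"grip":0},{"offset":[-0.175,-0.135,0.037],"spin":0,"grip":0},{"offset":[-0.1834,-0.1419,0.039],"spin":0,"grip":0},{"offset":[-0.1834,-0.1419,0.039],"spin":0,"grip":0},{"offset":[-0.1834,-0.1419,0.039],"spin":0,"grip":0}]'; python3 go.py .5187 .0521 .146 85.27
python3 - <<'E'
from bench import cams,landmark_of
import cv2,numpy as np
p=cams.camera("scene"); cv2.imwrite(f"pics/scene6.png",cv2.resize(p["color"][130:250,190:310,::-1],(600,600)));np.save("pics/s6.npy",p,allow_pickle=True)
print(landmark_of(p,"probe_ball"))
p=cams.camera("top"); cv2.imwrite(f"pics/top6.png",cv2.resize(p["color"][130:250,210:330,::-1],(600,600)));np.save("pics/t6.npy",p,allow_pickle=True)
print(landmark_of(p,"probe_ball"))
E
```

```text
time_s: 9.55
eef_pos: [0.5182, 0.0533, 0.3758]
eef_rot: [-0.0, 0.04, 0.999, 0.0]
wrist_force: [-0.4, -0.1, -1.1]
opening: 0.172
t 9.55 grip [0.5181 0.0533 0.2211] yaw_y 85.39 zax [-4.e-04  3.e-04 -1.e+00] F [-0.37 -0.15 -1.08] T [ 0.04 -0.   -0.02] op 0.172 q [-0.13  0.09  1.77  0.    1.28 -1.62]
offset [-0.0007 -0.0012  0.0751]
spin 0.12057848331461685
[]
[{'uv': [281.3, 236.0], 'confidence': 0.16}]
```

View pics/scene6.png

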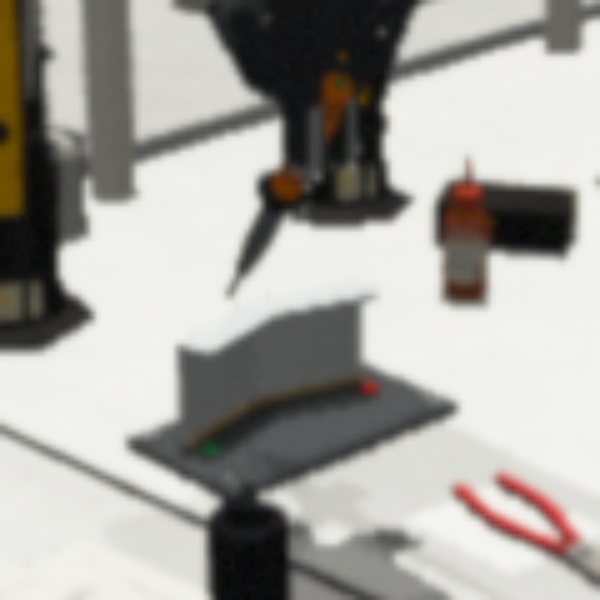

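View pics/top6.png

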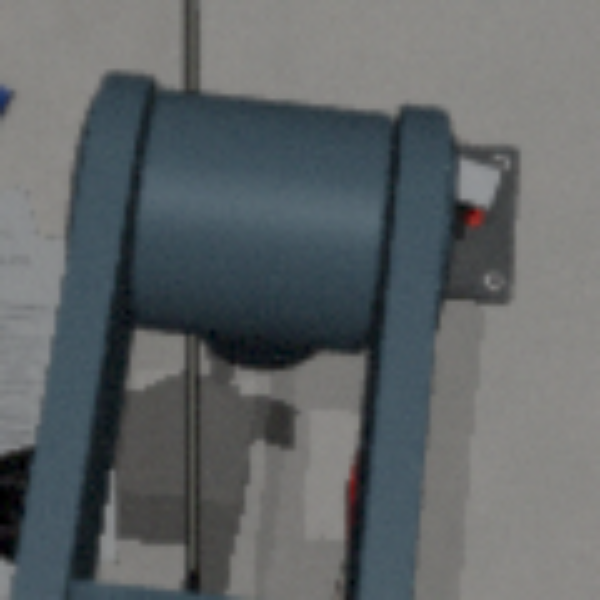

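```bash
python3 - <<'E'
from h import *
s=np.load("pics/s6.npy",allow_pickle=True).item()
obs=(np.array([[231,294],[283,186]])+.5)/5-.5+[190,130]
g=np.array([.5181,.0533,.2211]); w=np.radians(85.39-90); 
f=np.array([np.cos(w),np.sin(w),0]);z=np.array([0,0,1.]); yy=np.array([-np.sin(w),np.cos(w),0])
print(obs.round(2).tolist())
for th in (34,36,37.4,39,41):
  t=np.radians(th); ax=f*np.sin(t)-z*np.cos(t)
  print(th,proj(s,[g+ax*.135,g+ax*.047]).round(2).tolist())
ax=f*np.sin(np.radians(37.4))-z*np.cos(np.radians(37.4))
for sl in (-.005,.005): print("slip",sl,proj(s,[g+ax*(.135+sl),g+ax*(.047+sl)]).round(2).tolist())
E
```

```text
[[235.8, 188.4], [246.2, 166.8]]
34 [[235.51, 190.06], [246.85, 169.51]]
36 [[234.6, 188.78], [246.51, 169.05]]
37.4 [[233.97, 187.87], [246.28, 168.72]]
39 [[233.27, 186.8], [246.01, 168.34]]
41 [[232.42, 185.44], [245.69, 167.85]]
slip -0.005 [[234.64, 186.83], [247.02, 167.57]]
slip 0.005 [[233.31, 188.89], [245.54, 169.87]]
```

```bash
python3 go.py .5181 .0515 .128 85.27; python3 -m handwheel '[{"offset":[-0.0002,-0.0015,0.015],"spin":0,"grip":0},{"offset":[-0.0002,-0.0015,0.04],"spin":0,"grip":0},{"offset":[-0.0002,-0.0015,0.065],"spin":0,"grip":0},{"offset":[-0.0002,-0.0015,0.085],"spin":0,"grip":0},{"offset":[-0.0002,-0.0015,0.0925],"spin":0,"grip":0},{"offset":[-0.0002,-0.0015,0.0925],"spin":0,"grip":0},{"offset":[-0.0002,-0.0015,0.0925],"spin":0,"grip":0}]'; python3 go.py .5466 .052 .1128 85.27
python3 - <<'E'
from bench import cams,landmark_of
import cv2,numpy as np
p=cams.camera("scene"); cv2.imwrite(f"pics/scene7.png",cv2.resize(p["color"][160:235,210:290,::-1],(800,750),interpolation=cv2.INTER_CUBIC)[:600]);np.save("pics/s7.npy",p,allow_pickle=True)
E
```

```text
t 9.75 grip [0.5185 0.0532 0.2214] yaw_y 85.4 zax [ 6.e-04 -0.e+00 -1.e+00] F [ 0.2   0.26 -0.32] T [-0.02  0.03  0.  ] op 0.17 q [-0.13  0.09  1.77  0.    1.28 -1.62]
offset [ 0.0003 -0.0017  0.0934]
spin 0.13498831216715246
time_s: 10.62
eef_pos: [0.5193, 0.0509, 0.2839]
eef_rot: [0.001, 0.041, 0.999, -0.0]
wrist_force: [0.2, 0.6, -0.3]
opening: 0.169
t 10.62 grip [0.5195 0.0509 0.1292] yaw_y 85.35 zax [ 1.3e-03 -2.0e-04 -1.0e+00] F [ 0.23  0.63 -0.34] T [-0.03 -0.01 -0.  ] op 0.169 q [-0.13  0.21  1.84 -0.    1.09 -1.62]
offset [-0.0269  0.0033  0.0164]
spin 0.07597842748072026
```

View pics/scene7.png

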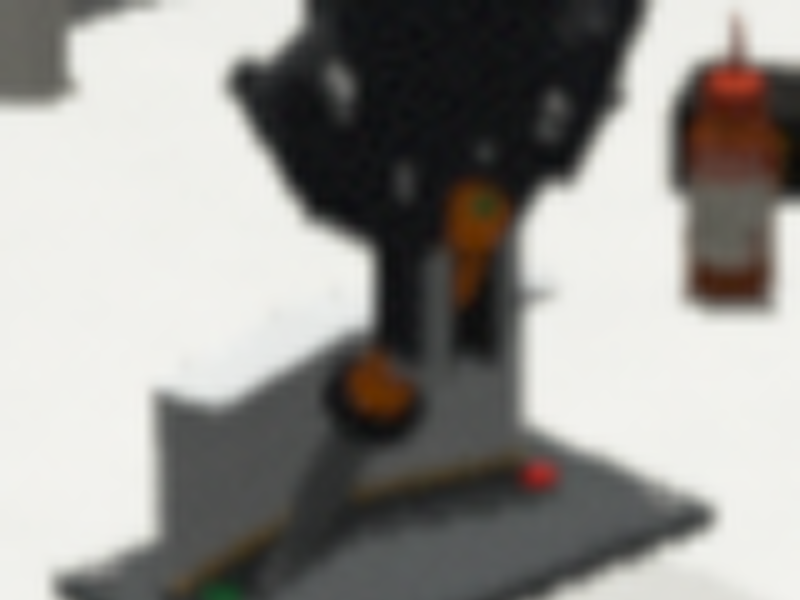

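```bash
cat > zoom.py <<'E'
import sys
from h import *
p=np.load(sys.argv[1],allow_pickle=True).item(); x,y,w,h,k=map(int,sys.argv[3:8])
c=p["color"][y:y+h,x:x+w,::-1].astype(float); c=np.clip((c-20)*float(sys.argv[8]),0,255).astype(np.uint8)
cv2.imwrite(sys.argv[2],cv2.resize(c,None,fx=k,fy=k,interpolation=cv2.INTER_CUBIC))
E
python3 zoom.py pics/s7.npy pics/z7.png 215 195 50 37 16 2
```

```text
(no output)
```

View pics/z7.png

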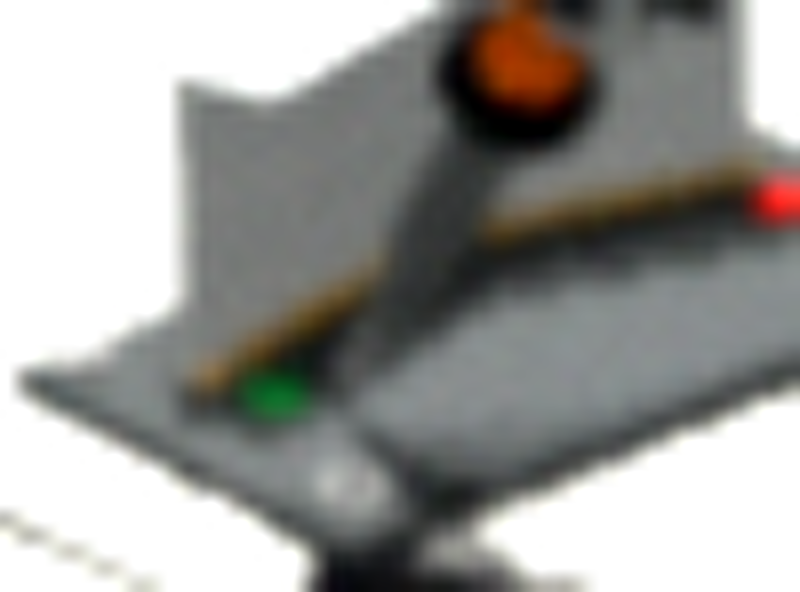

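```bash
python3 - <<'E'
from h import *
s=np.load("pics/s7.npy",allow_pickle=True).item()
g=np.array([.5195,.0509,.1292]); w=np.radians(85.35-90); 
f=np.array([np.cos(w),np.sin(w),0]);z=np.array([0,0,1.])
for th in (32,34,36,38):
  t=np.radians(th); ax=f*np.sin(t)-z*np.cos(t); e=g+ax*.135
  print(th,e.round(4),((proj(s,[e,g+ax*.047])-[215,195]+.5)*16).round(0).tolist())
e=g+(f*.588-z*.809)*.135
for d in ([.01,0,0],[0,.01,0],[0,0,.01]): print(d,((proj(s,[e+d])-proj(s,[e]))*16).round(0).tolist())
E
```

```text
32 [0.5908 0.0451 0.0147] [[367.0, 418.0], [534.0, 113.0]]
34 [0.5947 0.0448 0.0173] [[353.0, 398.0], [529.0, 106.0]]
36 [0.5986 0.0445 0.02  ] [[339.0, 377.0], [524.0, 98.0]]
38 [0.6023 0.0442 0.0228] [[325.0, 356.0], [518.0, 91.0]]
[0.01, 0, 0] [[-39.0, -16.0]]
[0, 0.01, 0] [[-40.0, 18.0]]
[0, 0, 0.01] [[-1.0, -50.0]]
```

```bash
python3 go.py .551 .0517 .1225 85.27; python3 -m handwheel '[{"offset":[-0.006,0.003,0],"spin":0,"grip":0},{"offset":[-0.014,0.0033,0.002],"spin":0,"grip":0},{"offset":[-0.022,0.0033,0.004],"spin":0,"grip":0},{"offset":[-0.029,0.0033,0.006],"spin":0,"grip":0},{"offset":[-0.0313,0.0033,0.0065],"spin":0,"grip":0},{"offset":[-0.0313,0.0033,0.0065],"spin":0,"grip":0},{"offset":[-0.0313,0.0033,0.0065],"spin":0,"grip":0}]'; python3 go.py .551 .0517 .116 85.27
python3 - <<'E'
from bench import cams,landmark_of
from h import *
p=cams.camera("scene"); np.save("pics/s8.npy",p,allow_pickle=True)
E
python3 zoom.py pics/s8.npy pics/z8.png 215 195 50 37 16 2;python3 go.py
```

```text
t 10.68 grip [0.5196 0.0509 0.1294] yaw_y 85.35 zax [ 1.7e-03 -2.0e-04 -1.0e+00] F [ 0.96 -0.5  -0.57] T [-0.07 -0.   -0.01] op 0.172 q [-0.13  0.21  1.84 -0.    1.09 -1.62]
offset [-0.0312  0.0033  0.0069]
spin 0.07728283630649457
time_s: 11.55
eef_pos: [0.5502, 0.0518, 0.2766]
eef_rot: [-0.0, 0.041, 0.999, 0.0]
wrist_force: [0.1, 0.2, 0.2]
opening: 0.17
t 11.55 grip [0.5501 0.0518 0.1219] yaw_y 85.34 zax [-3.e-04  1.e-04 -1.e+00] F [0.12 0.19 0.17] T [-0.03  0.01  0.01] op 0.17 q [-0.12  0.28  1.77  0.    1.09 -1.61]
offset [-0.0009  0.      0.0059]
spin 0.07434536585437002
t 11.6 grip [0.5502 0.0518 0.122 ] yaw_y 85.35 zax [-1.e-04 -0.e+00 -1.e+00] F [ 0.37  0.21 -0.84] T [ 0.05  0.04 -0.01] op 0.168 q [-0.12  0.28  1.77 -0.    1.09 -1.61]
```

View pics/z8.png

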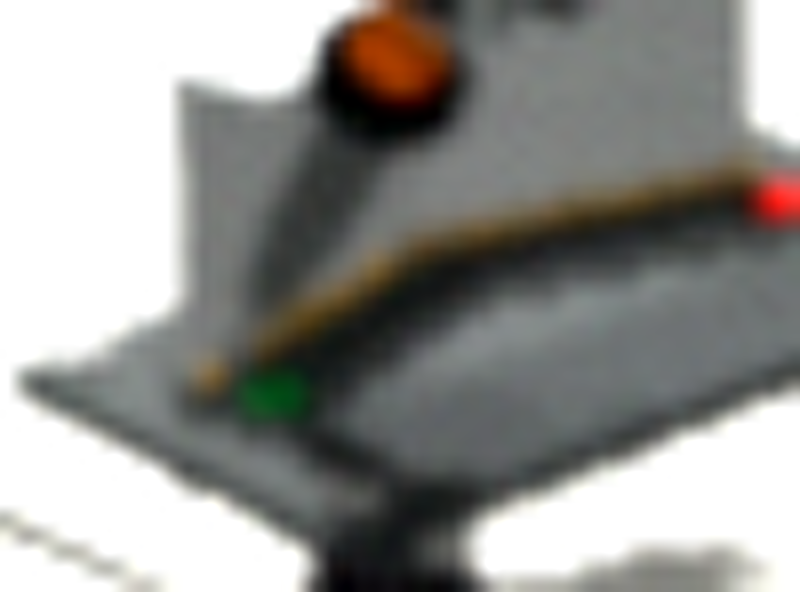

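```bash
cat > ovp.py <<'E'
import sys
from h import *
def draw(npy,out,g,yaw,cfgs,o=(215,195),wh=(50,37),k=16,gain=2):
    p=np.load(npy,allow_pickle=True).item(); x,y=o;w,h=wh
    c=np.clip((p["color"][y:y+h,x:x+w,::-1].astype(float)-20)*gain,0,255).astype(np.uint8)
    im=cv2.resize(c,None,fx=k,fy=k,interpolation=cv2.INTER_CUBIC)
    wz=np.radians(yaw-90); f=np.array([np.cos(wz),np.sin(wz),0]);z=np.array([0,0,1.]);yy=np.cross(z,f)
    for (th,slip,col) in cfgs:
        t=np.radians(th); ax=f*np.sin(t)-z*np.cos(t); n=np.cross(ax,yy)
        for d,r in ((.044,.015),(.050,.015),(.050,.0075),(.089,.0075),(.113,.0045),(.1325,.0025)):
            a=np.linspace(0,2*np.pi,40); P=[np.asarray(g)+ax*(d+slip)+r*(np.cos(b)*yy+np.sin(b)*n) for b in a]
            uv=((proj(p,P)-o+.5)*k-.5).round().astype(int)
            cv2.polylines(im,[uv.reshape(-1,1,2)],False,col,1)
    cv2.imwrite(out,im)
    return p
if __name__=="__main__":
    p=draw("pics/s8.npy","pics/o8.png",[.5502,.0518,.122],85.35,[(33,0,(255,0,255)),(37,0,(0,255,255))])
    print(((proj(p,[[.6313,.043,.008],[.6288,.043,.0105]])-[215,195]+.5)*16).round().tolist())
E
python3 ovp.py
```

```text
[[221.0, 381.0], [230.0, 373.0]]
```

View pics/o8.png

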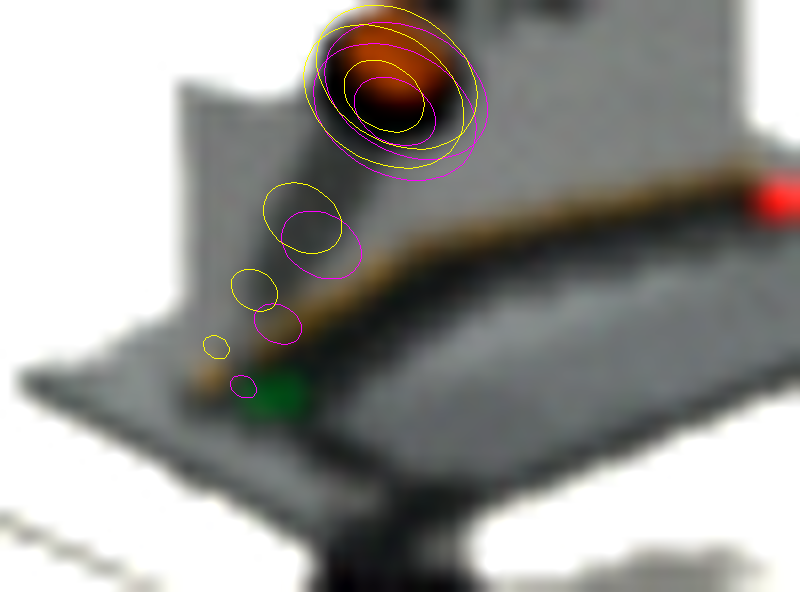

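```bash
python3 -m handwheel '[{"offset":[0,0,0.002],"spin":0,"grip":0},{"offset":[0,0,0.004],"spin":0,"grip":0},{"offset":[0,0,0.006],"spin":0,"grip":0},{"offset":[0,0,0.007],"spin":0,"grip":0},{"offset":[0,0,0.007],"spin":0,"grip":0},{"offset":[0,0,0.007],"spin":0,"grip":0}]'; python3 go.py
python3 - <<'E'
from bench import cams,ctrl
from h import *
F=[]
for i in range(6):
    p=cams.camera("scene"); F.append(np.r_[ctrl.get_obs()["wrist_force"],ctrl.get_obs()["torque"]])
np.save("pics/s9.npy",p,allow_pickle=True); print(np.mean(F,0).round(2),np.std(F,0).round(2))
E
python3 zoom.py pics/s9.npy pics/z9.png 215 195 50 37 16 2;python3 go.py
```

```text
time_s: 12.35
eef_pos: [0.5507, 0.0517, 0.27]
eef_rot: [0.001, 0.041, 0.999, -0.0]
wrist_force: [2.2, 0.2, 2.7]
opening: 0.17
t 12.35 grip [0.5508 0.0517 0.1153] yaw_y 85.34 zax [ 1.1e-03 -1.0e-04 -1.0e+00] F [2.18 0.18 2.65] T [-0.02 -0.65  0.05] op 0.17 q [-0.12  0.29  1.77  0.    1.08 -1.61]
[ 2.47 -0.33  2.09 -0.   -0.74  0.03] [0.49 0.25 0.45 0.03 0.03 0.01]
t 12.65 grip [0.5506 0.0517 0.1152] yaw_y 85.34 zax [ 6.e-04 -1.e-04 -1.e+00] F [ 2.62 -0.34  1.91] T [ 0.   -0.77  0.01] op 0.172 q [-0.12  0.29  1.77  0.    1.08 -1.61]
```

View pics/z9.png

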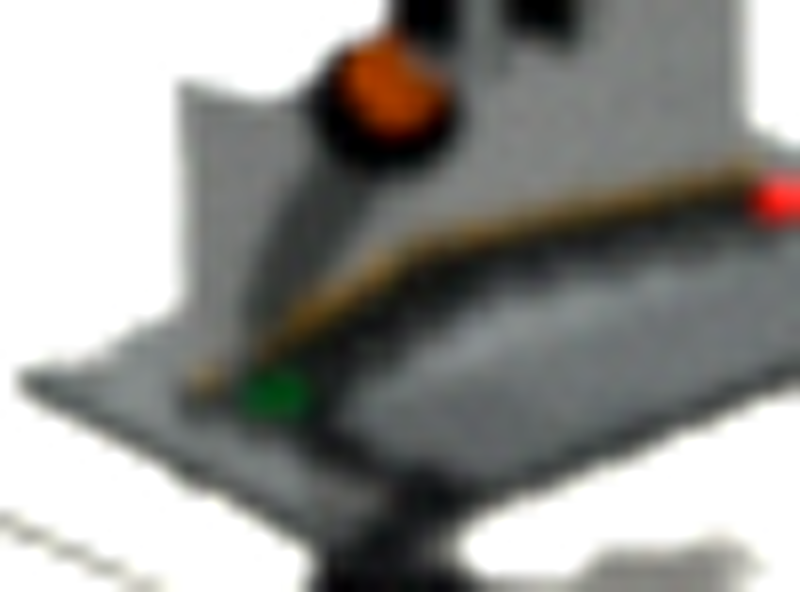

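```bash
cat > ff.py <<'E'
from bench import cams,ctrl
from h import *
import sys
from scipy.spatial.transform import Rotation as Ro
F=[]
for i in range(3):
    p=cams.camera("scene"); o=ctrl.get_obs(); F.append(np.r_[o["wrist_force"],o["torque"]])
if len(sys.argv)>1: np.save(sys.argv[1],p,allow_pickle=True)
print("F,T",np.mean(F,0).round(2))
E
python3 -m handwheel '[{"offset":[-0.002,0,0],"spin":0,"grip":0},{"offset":[-0.004,0,0],"spin":0,"grip":0},{"offset":[-0.004,0,0],"spin":0,"grip":0}]'; python3 ff.py;  python3 go.py
```

```text
time_s: 13.02
eef_pos: [0.554, 0.0514, 0.2692]
eef_rot: [-0.001, 0.041, 0.999, 0.0]
wrist_force: [0.0, -0.0, 0.9]
opening: 0.168
F,T [-0.43 -0.6   0.99 -0.03 -0.08 -0.  ]
t 13.18 grip [0.5539 0.0514 0.1146] yaw_y 85.34 zax [-1.2e-03  1.0e-04 -1.0e+00] F [-0.74 -0.35  0.44] T [-0.01 -0.04  0.04] op 0.17 q [-0.12  0.3   1.76 -0.    1.08 -1.61]
```

```bash
python3 -m handwheel '[{"offset":[-0.0015,0,0],"spin":0,"grip":0},{"offset":[-0.003,0,0],"spin":0,"grip":0},{"offset":[-0.003,0,0],"spin":0,"grip":0}]'; python3 ff.py pics/s10.npy;  python3 go.py; python3 zoom.py pics/s10.npy pics/z10.png 215 195 50 37 16 2
```

```text
time_s: 13.55
eef_pos: [0.5569, 0.0512, 0.2692]
eef_rot: [-0.001, 0.041, 0.999, 0.0]
wrist_force: [-2.0, -0.1, 0.5]
opening: 0.171
F,T [-2.23  0.44  0.46  0.04  0.56  0.04]
t 13.7 grip [0.5568 0.0512 0.1146] yaw_y 85.35 zax [-1.3e-03  1.0e-04 -1.0e+00] F [-2.8   0.09  0.22] T [0.01 0.57 0.07] op 0.172 q [-0.12  0.31  1.75 -0.    1.09 -1.61]
```

View pics/z10.png

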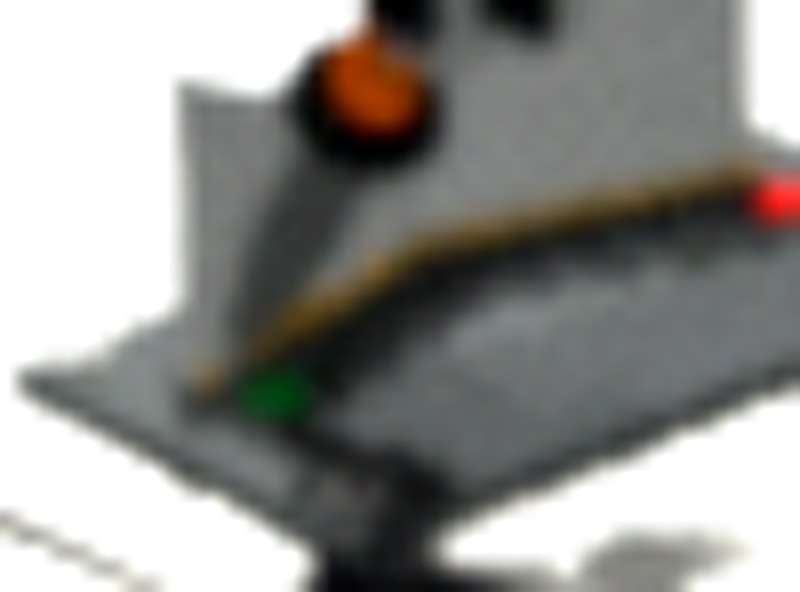

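```bash
python3 -m handwheel '[{"offset":[-0.0005,-0.0018,0.0005],"spin":0,"grip":0},{"offset":[-0.0014,-0.0054,0.001],"spin":0,"grip":0},{"offset":[-0.0024,-0.009,0.001],"spin":0,"grip":0},{"offset":[-0.0034,-0.0126,0.001],"spin":0,"grip":0},{"offset":[-0.0043,-0.0162,0.001],"spin":0,"grip":0},{"offset":[-0.0053,-0.0198,0.001],"spin":0,"grip":0}]'; python3 go.py; python3 -m handwheel '[{"offset":[-0.001,-0.0036,0],"spin":0,"grip":0},{"offset":[-0.0019,-0.0072,0],"spin":0,"grip":0}]'; python3 go.py
```

```text
time_s: 14.45
eef_pos: [0.561, 0.0307, 0.2687]
eef_rot: [-0.0, 0.041, 0.999, -0.0]
wrist_force: [-3.1, 1.4, 0.6]
opening: 0.17
t 14.45 grip [0.561  0.0307 0.114 ] yaw_y 85.34 zax [-1.e-04 -1.e-04 -1.e+00] F [-3.05  1.45  0.64] T [0.46 0.63 0.14] op 0.17 q [-0.16  0.31  1.75 -0.    1.08 -1.65]
time_s: 14.7
eef_pos: [0.5623, 0.0234, 0.2687]
eef_rot: [-0.0, 0.041, 0.999, -0.0]
wrist_force: [-2.9, 1.8, 0.5]
opening: 0.171
t 14.7 grip [0.5623 0.0234 0.114 ] yaw_y 85.34 zax [-1.e-04 -0.e+00 -1.e+00] F [-2.86  1.81  0.48] T [0.45 0.67 0.12] op 0.171 q [-0.17  0.31  1.74 -0.    1.08 -1.66]
```

```bash
python3 -m handwheel '[{"offset":[-0.0008,-0.0036,0],"spin":0,"grip":0},{"offset":[-0.0016,-0.0072,0],"spin":0,"grip":0},{"offset":[-0.0024,-0.0108,0],"spin":0,"grip":0},{"offset":[-0.0032,-0.0144,0],"spin":0,"grip":0},{"offset":[-0.0041,-0.018,0],"spin":0,"grip":0}]'; python3 go.py; python3 ff.py pics/s11.npy;  python3 zoom.py pics/s11.npy pics/z11.png 215 190 50 37 16 2
```

```text
time_s: 15.32
eef_pos: [0.5651, 0.0051, 0.2688]
eef_rot: [0.0, 0.041, 0.999, -0.0]
wrist_force: [-1.8, 2.3, 0.9]
opening: 0.171
t 15.32 grip [0.5651 0.0051 0.1141] yaw_y 85.34 zax [ 3.e-04 -0.e+00 -1.e+00] F [-1.76  2.34  0.87] T [0.5  0.57 0.13] op 0.171 q [-0.2   0.32  1.74  0.    1.09 -1.69]
F,T [-1.35 -0.46  0.52 -0.11  0.55 -0.07]
```

View pics/z11.png

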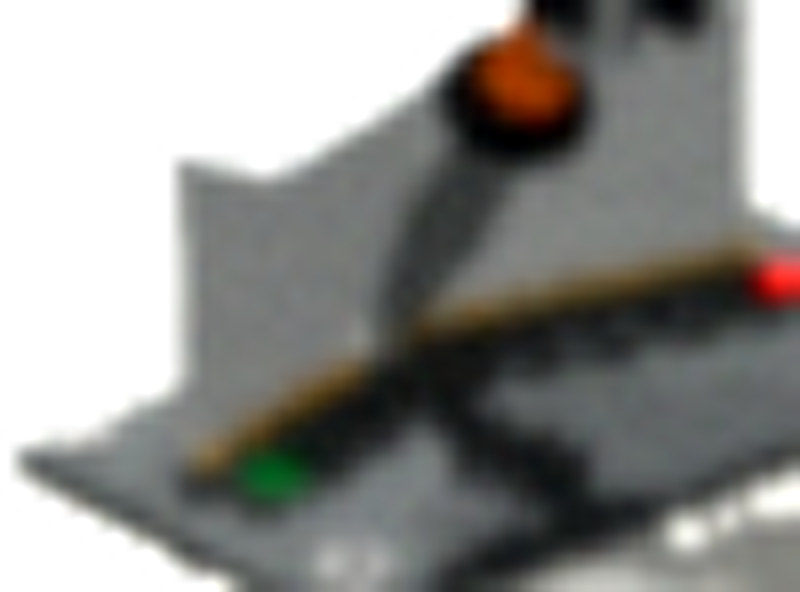

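```bash
python3 -m handwheel '[{"offset":[-0.001,-0.0036,0],"spin":0,"grip":0},{"offset":[-0.0019,-0.0072,0],"spin":0,"grip":0},{"offset":[-0.0029,-0.0108,0],"spin":0,"grip":0},{"offset":[-0.0039,-0.0144,0],"spin":0,"grip":0},{"offset":[-0.0048,-0.018,0],"spin":0,"grip":0},{"offset":[-0.005,-0.0216,0],"spin":0,"grip":0},{"offset":[-0.0041,-0.0252,0],"spin":0,"grip":0},{"offset":[-0.0031,-0.0288,0],"spin":0,"grip":0}]'; python3 go.py
```

```text
time_s: 16.48
eef_pos: [0.5655, -0.0235, 0.2686]
eef_rot: [-0.0, 0.041, 0.999, 0.0]
wrist_force: [-1.6, 4.9, 0.9]
opening: 0.165
t 16.48 grip [ 0.5655 -0.0234  0.1139] yaw_y 85.36 zax [-2.e-04  5.e-04 -1.e+00] F [-1.61  4.86  0.93] T [1.24 0.43 0.38] op 0.165 q [-0.25  0.32  1.73  0.    1.09 -1.74]
```

```bash
python3 ff.py pics/s12.npy;  python3 zoom.py pics/s12.npy pics/z12.png 220 185 50 37 16 2;python3 go.py
```

```text
F,T [-2.53  1.04 -0.11  0.46  0.64  0.12]
t 16.62 grip [ 0.5655 -0.0241  0.114 ] yaw_y 85.32 zax [-4.e-04 -8.e-04 -1.e+00] F [-3.39  0.64 -0.1 ] T [0.33 0.7  0.13] op 0.172 q [-0.25  0.32  1.73 -0.    1.09 -1.74]
```

View pics/z12.png

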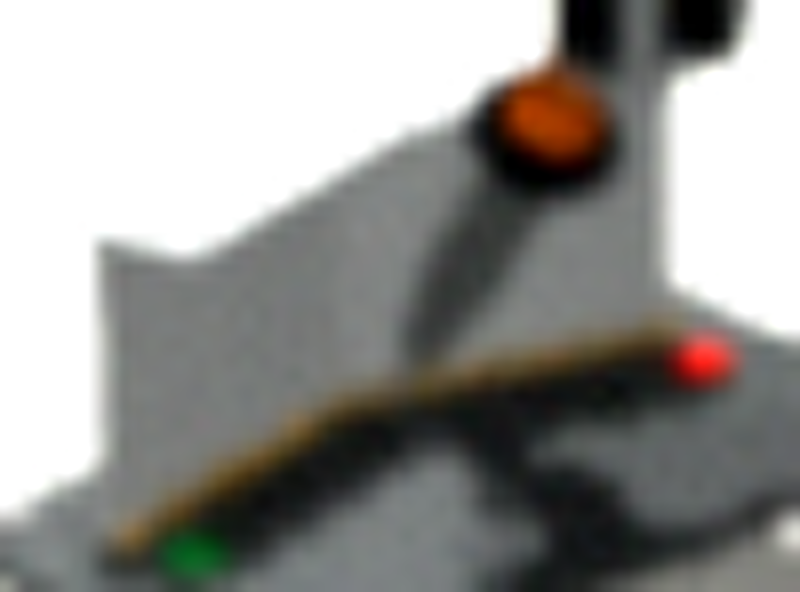

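```bash
python3 -m handwheel '[{"offset":[0.0007,0,0.0007],"spin":0,"grip":0},{"offset":[0.0013,0,0.0014],"spin":0,"grip":0},{"offset":[0.0017,0,0.002],"spin":0,"grip":0},{"offset":[0.0017,0,0.002],"spin":0,"grip":0}]'; python3 ff.py pics/s13.npy;  python3 zoom.py pics/s13.npy pics/z13.png 220 185 50 37 16 2;python3 go.py
```

```text
time_s: 17.12
eef_pos: [0.5643, -0.0236, 0.267]
eef_rot: [0.001, 0.041, 0.999, -0.0]
wrist_force: [-1.6, 0.1, 1.3]
opening: 0.172
F,T [-1.44 -0.23  1.44 -0.03  0.11 -0.02]
t 17.27 grip [ 0.5644 -0.0236  0.1123] yaw_y 85.34 zax [ 9.e-04 -4.e-04 -1.e+00] F [-1.85 -0.53  0.19] T [-0.06  0.05 -0.01] op 0.173 q [-0.25  0.32  1.74 -0.    1.08 -1.74]
```

View pics/z13.png

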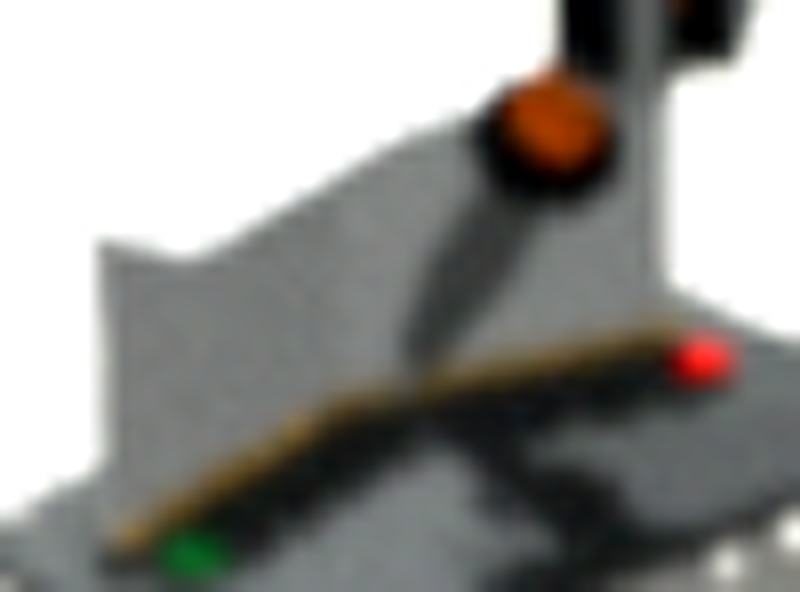

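```bash
python3 -m handwheel '[{"offset":[-0.0008,0.0036,0],"spin":0,"grip":0},{"offset":[-0.0016,0.0072,0],"spin":0,"grip":0},{"offset":[-0.0018,0.0108,0],"spin":0,"grip":0},{"offset":[-0.0009,0.0144,0],"spin":0,"grip":0},{"offset":[-0.0007,0.0154,0],"spin":0,"grip":0},{"offset":[-0.0009,0.0144,0],"spin":0,"grip":0}]'; python3 go.py; python3 ff.py pics/s14.npy;  python3 zoom.py pics/s14.npy pics/z14.png 220 185 50 37 16 2
```

```text
time_s: 18.02
eef_pos: [0.5661, -0.0087, 0.2668]
eef_rot: [0.0, 0.04, 0.999, 0.0]
wrist_force: [-0.3, 0.7, 2.0]
opening: 0.171
t 18.02 grip [ 0.5662 -0.0086  0.1121] yaw_y 85.37 zax [ 4.e-04  9.e-04 -1.e+00] F [-0.29  0.69  1.99] T [ 0.27 -0.16  0.08] op 0.171 q [-0.23  0.32  1.73  0.    1.08 -1.72]
F,T [ 0.38  1.45  2.08  0.31 -0.27  0.12]
```

View pics/z14.png

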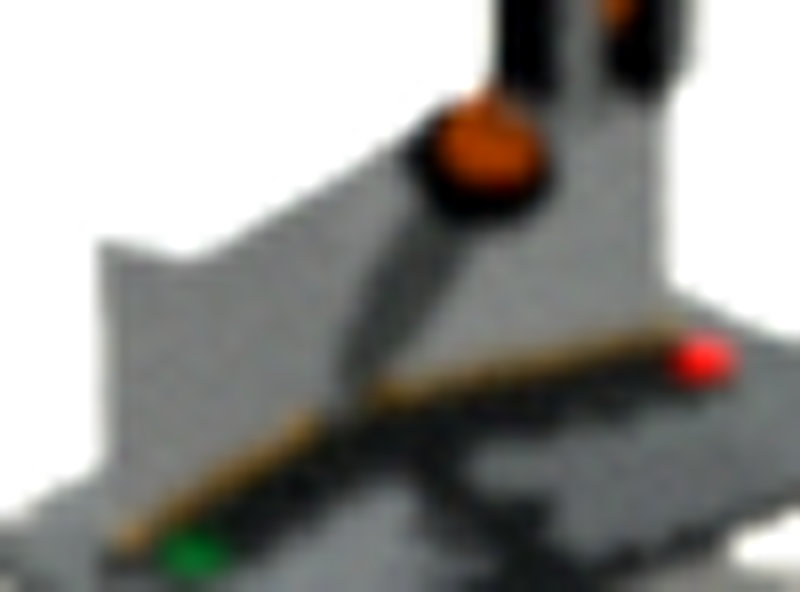

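```bash
python3 - <<'E' | tail -8
from fit import *
q=r.x;c,sn=np.cos(q[2]),np.sin(q[2]);sx=.036
W=lambda px,py,pz:[q[0]+c*px-sn*py,q[1]+sn*px+c*py,pz]
def ball(by): return W(sx-.0025-abs(by)*np.tan(a),by,.0105)
for nm,o in (("z8",(215,195)),("z11",(215,190)),("z13",(220,185))):
    print(nm,[(b,((proj(s,[ball(b/1000)])[0]-o+.5)*16).round().astype(int).tolist()) for b in (63,30,25,20,15,10,5,0,-5,-10,-15,-63)])
E
```

```text
plate [[0.6634, 0.0665, 0.008], [0.6502, -0.1108, 0.008], [0.5503, -0.1025, 0.008], [0.5646, 0.0743, 0.008]]
seam scene [[0.6335, 0.0472, 0.008], [0.6241, -0.0943, 0.008]]
lip top [[0.61, 0.0479, 0.073], [0.6219, -0.0187, 0.073], [0.6005, -0.0809, 0.073]] [[ 0.5513 -0.1011  0.008 ]]
z8 [(63, [228, 373]), (30, [336, 306]), (25, [351, 296]), (20, [367, 286]), (15, [383, 276]), (10, [399, 266]), (5, [414, 256]), (0, [430, 247]), (-5, [454, 241]), (-10, [478, 236]), (-15, [503, 231]), (-63, [732, 181])]
z11 [(63, [228, 453]), (30, [336, 386]), (25, [351, 376]), (20, [367, 366]), (15, [383, 356]), (10, [399, 346]), (5, [414, 336]), (0, [430, 327]), (-5, [454, 321]), (-10, [478, 316]), (-15, [503, 311]), (-63, [732, 261])]
z13 [(63, [148, 533]), (30, [256, 466]), (25, [271, 456]), (20, [287, 446]), (15, [303, 436]), (10, [319, 426]), (5, [334, 416]), (0, [350, 407]), (-5, [374, 401]), (-10, [398, 396]), (-15, [423, 391]), (-63, [652, 341])]
```

```bash
python3 -m handwheel '[{"offset":[0.0004,0.0036,0],"spin":0,"grip":0},{"offset":[0.0012,0.0072,0],"spin":0,"grip":0},{"offset":[0.0022,0.0108,0],"spin":0,"grip":0},{"offset":[0.0032,0.0144,0],"spin":0,"grip":0},{"offset":[0.0041,0.018,0],"spin":0,"grip":0},{"offset":[0.0051,0.0216,0],"spin":0,"grip":0},{"offset":[0.006,0.0252,0],"spin":0,"grip":0},{"offset":[0.007,0.0288,0],"spin":0,"grip":0}]'; python3 go.py
```

```text
time_s: 19.18
eef_pos: [0.5614, 0.0204, 0.2667]
eef_rot: [-0.0, 0.041, 0.999, 0.0]
wrist_force: [-0.7, -2.2, 2.6]
opening: 0.175
t 19.18 grip [0.5613 0.0204 0.112 ] yaw_y 85.35 zax [-1.e-04  0.e+00 -1.e+00] F [-0.74 -2.22  2.63] T [-0.83 -0.15 -0.24] op 0.175 q [-0.17  0.31  1.75 -0.    1.08 -1.66]
```

```bash
python3 -m handwheel '[{"offset":[0.0008,0.0036,-0.0004],"spin":0,"grip":0},{"offset":[0.0016,0.0072,-0.0008],"spin":0,"grip":0},{"offset":[0.0025,0.0108,-0.0008],"spin":0,"grip":0},{"offset":[0.0035,0.0144,-0.0008],"spin":0,"grip":0},{"offset":[0.0044,0.018,-0.0008],"spin":0,"grip":0},{"offset":[0.0054,0.0216,-0.0008],"spin":0,"grip":0},{"offset":[0.0064,0.0252,-0.0008],"spin":0,"grip":0},{"offset":[0.0073,0.0288,-0.0008],"spin":0,"grip":0},{"offset":[0.0083,0.0324,-0.0008],"spin":0,"grip":0},{"offset":[0.0092,0.0355,-0.0008],"spin":0,"grip":0},{"offset":[0.0092,0.0355,-0.0008],"spin":0,"grip":0}]'; python3 go.py;  python3 ff.py pics/s15.npy;  python3 zoom.py pics/s15.npy pics/z15.png 215 195 50 37 16 2
```

```text
time_s: 20.55
eef_pos: [0.555, 0.0568, 0.2674]
eef_rot: [-0.0, 0.04, 0.999, 0.0]
wrist_force: [-0.5, 0.4, 1.5]
opening: 0.168
t 20.55 grip [0.555  0.057  0.1127] yaw_y 85.37 zax [-2.e-04  1.e-03 -1.e+00] F [-0.48  0.39  1.55] T [-0.01  0.11 -0.03] op 0.168 q [-0.11  0.31  1.76  0.    1.08 -1.6 ]
F,T [-0.69  0.66  1.97  0.1   0.11  0.04]
```

View pics/z15.png

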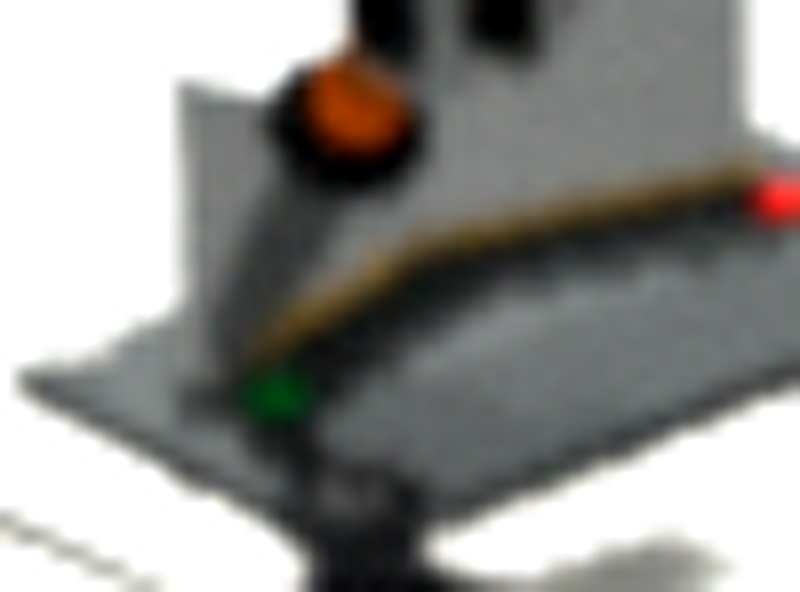

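```bash
python3 -m handwheel '[{"offset":[-0.0008,-0.0018,0],"spin":0,"grip":0},{"offset":[-0.0019,-0.0054,0],"spin":0,"grip":0},{"offset":[-0.003,-0.009,0],"spin":0,"grip":0},{"offset":[-0.004,-0.0126,0],"spin":0,"grip":0},{"offset":[-0.005,-0.0162,0],"spin":0,"grip":0},{"offset":[-0.006,-0.0198,0],"spin":0,"grip":0},{"offset":[-0.007,-0.0234,0],"spin":0,"grip":0},{"offset":[-0.0079,-0.027,0],"spin":0,"grip":0}]'; python3 go.py
```

```text
time_s: 21.7
eef_pos: [0.5608, 0.0285, 0.2674]
eef_rot: [-0.0, 0.041, 0.999, 0.0]
wrist_force: [-1.8, 1.7, 1.8]
opening: 0.172
t 21.7 grip [0.5608 0.0285 0.1127] yaw_y 85.34 zax [-2.e-04  1.e-04 -1.e+00] F [-1.82  1.68  1.82] T [0.55 0.25 0.15] op 0.172 q [-0.16  0.31  1.75  0.    1.08 -1.65]
```

```bash
python3 -m handwheel '[{"offset":[-0.001,-0.0036,0],"spin":0,"grip":0},{"offset":[-0.0019,-0.0072,0],"spin":0,"grip":0},{"offset":[-0.0029,-0.0108,0],"spin":0,"grip":0},{"offset":[-0.0039,-0.0144,0],"spin":0,"grip":0},{"offset":[-0.0048,-0.018,0],"spin":0,"grip":0},{"offset":[-0.0058,-0.0216,0],"spin":0,"grip":0},{"offset":[-0.0067,-0.0252,0],"spin":0,"grip":0},{"offset":[-0.0076,-0.0288,0],"spin":0,"grip":0},{"offset":[-0.0085,-0.0324,0],"spin":0,"grip":0},{"offset":[-0.0094,-0.036,0],"spin":0,"grip":0},{"offset":[-0.0098,-0.0396,0],"spin":0,"grip":0},{"offset":[-0.009,-0.0432,0],"spin":0,"grip":0},{"offset":[-0.0081,-0.0468,0],"spin":0,"grip":0}]'; python3 go.py
```

```text
time_s: 23.32
eef_pos: [0.5652, -0.0187, 0.2677]
eef_rot: [0.0, 0.041, 0.999, 0.0]
wrist_force: [-0.1, 3.2, 1.9]
opening: 0.171
t 23.32 grip [ 0.5654 -0.0187  0.113 ] yaw_y 85.35 zax [ 9.e-04  1.e-04 -1.e+00] F [-0.14  3.25  1.94] T [ 0.73 -0.09  0.22] op 0.171 q [-0.24  0.32  1.74  0.    1.08 -1.73]
```

```bash
python3 -m handwheel '[{"offset":[0.0006,-0.0036,0],"spin":0,"grip":0},{"offset":[0.0013,-0.0072,0],"spin":0,"grip":0},{"offset":[0.0023,-0.0108,0],"spin":0,"grip":0},{"offset":[0.0033,-0.0144,0],"spin":0,"grip":0},{"offset":[0.0042,-0.018,0],"spin":0,"grip":0}]'; python3 go.py; python3 ff.py pics/s16.npy;  python3 zoom.py pics/s16.npy pics/z16.png 225 185 50 37 16 2
```

```text
time_s: 23.95
eef_pos: [0.5594, -0.0364, 0.2675]
eef_rot: [0.0, 0.041, 0.999, -0.0]
wrist_force: [-0.8, 2.7, 1.5]
opening: 0.168
t 23.95 grip [ 0.5594 -0.0365  0.1128] yaw_y 85.34 zax [ 0. -0. -1.] F [-0.77  2.72  1.47] T [ 0.71 -0.07  0.19] op 0.168 q [-0.28  0.31  1.75 -0.    1.08 -1.77]
F,T [-1.1  -0.18  1.34  0.01  0.09  0.  ]
```

View pics/z16.png

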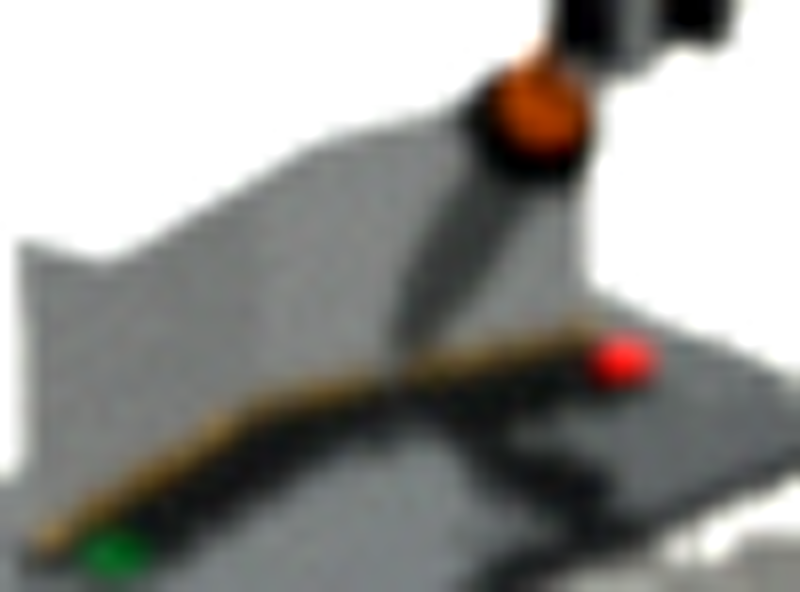

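```bash
python3 -m handwheel '[{"offset":[0.0009,-0.0036,0],"spin":0,"grip":0},{"offset":[0.0018,-0.0072,0],"spin":0,"grip":0},{"offset":[0.0028,-0.0108,0],"spin":0,"grip":0},{"offset":[0.0038,-0.0144,0],"spin":0,"grip":0},{"offset":[0.0047,-0.018,0],"spin":0,"grip":0},{"offset":[0.0057,-0.0216,0],"spin":0,"grip":0}]'; python3 go.py
```

```text
time_s: 24.85
eef_pos: [0.5519, -0.0575, 0.2675]
eef_rot: [-0.0, 0.041, 0.999, 0.0]
wrist_force: [-1.1, 2.1, 1.6]
opening: 0.17
t 24.85 grip [ 0.5519 -0.0575  0.1128] yaw_y 85.34 zax [-1.e-04  0.e+00 -1.e+00] F [-1.12  2.11  1.61] T [ 0.67 -0.08  0.16] op 0.17 q [-0.32  0.3   1.76  0.    1.08 -1.81]
```

```bash
python3 -m handwheel '[{"offset":[0.0009,-0.0036,0],"spin":0,"grip":0},{"offset":[0.0019,-0.0072,0],"spin":0,"grip":0},{"offset":[0.0029,-0.0108,0],"spin":0,"grip":0},{"offset":[0.0038,-0.0144,0],"spin":0,"grip":0},{"offset":[0.0047,-0.0175,0],"spin":0,"grip":0},{"offset":[0.0048,-0.018,0],"spin":0,"grip":0}]'; python3 go.py; python3 ff.py pics/s17.npy;  python3 zoom.py pics/s17.npy pics/z17.png 225 185 50 37 16 2
```

```text
time_s: 25.6
eef_pos: [0.5457, -0.0753, 0.2675]
eef_rot: [-0.0, 0.041, 0.999, -0.0]
wrist_force: [-1.8, 1.1, 1.6]
opening: 0.171
t 25.6 grip [ 0.5457 -0.0754  0.1128] yaw_y 85.32 zax [-1.e-04 -7.e-04 -1.e+00] F [-1.82  1.14  1.62] T [0.24 0.09 0.08] op 0.171 q [-0.35  0.29  1.77 -0.    1.07 -1.84]
F,T [-0.69  1.08  0.75  0.11  0.08  0.01]
```

View pics/z17.png

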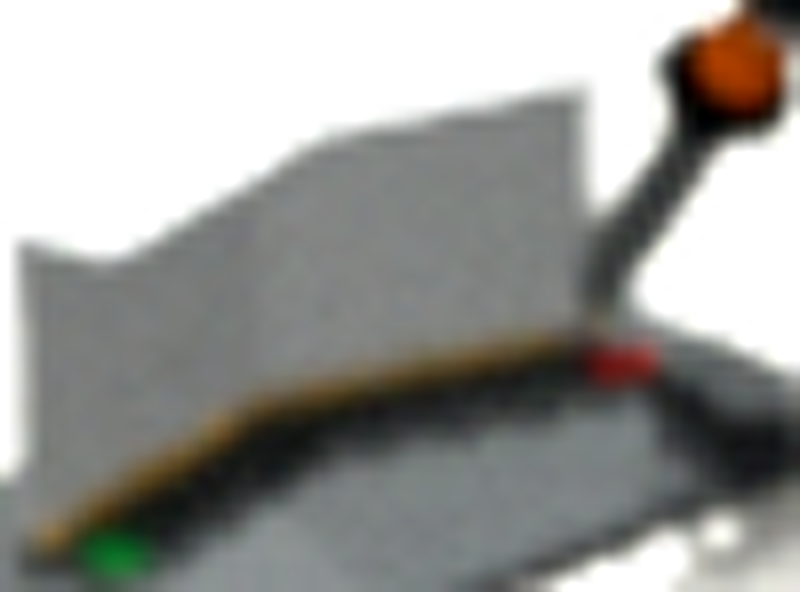

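```bash
python3 -m handwheel '[{"offset":[0.004,0.001,-0.0055],"spin":0,"grip":0},{"offset":[0.012,0.001,-0.016],"spin":0,"grip":0},{"offset":[0.024,0.001,-0.033],"spin":0,"grip":0},{"offset":[0.04,0.001,-0.055],"spin":0,"grip":0},{"offset":[0.06,0.001,-0.08],"spin":0,"grip":0},{"offset":[0.075,0.001,-0.105],"spin":0,"grip":0},{"offset":[0.08,0.001,-0.12],"spin":0,"grip":0},{"offset":[0.08,0.001,-0.122],"spin":0,"grip":0},{"offset":[0.08,0.001,-0.122],"spin":0,"grip":0}]'; python3 go.py .3469 .2119 .23 85.34
```

```text
time_s: 26.88
eef_pos: [0.4662, -0.0673, 0.389]
eef_rot: [-0.0, 0.041, 0.999, 0.0]
wrist_force: [-1.1, 0.5, 0.2]
opening: 0.172
t 26.88 grip [ 0.4661 -0.0673  0.2343] yaw_y 85.34 zax [-5.e-04  3.e-04 -1.e+00] F [-1.15  0.53  0.25] T [ 0.03  0.01 -0.  ] op 0.172 q [-0.4  -0.04  1.88  0.    1.31 -1.89]
offset [0.1415 0.2686 0.0044]
spin 0.003747584944150617
```

```bash
python3 -m handwheel '[{"offset":[0.008,0.015,0],"spin":0,"grip":0},{"offset":[0.023,0.044,0],"spin":0,"grip":0},{"offset":[0.043,0.082,0],"spin":0,"grip":0},{"offset":[0.063,0.12,0],"spin":0,"grip":0},{"offset":[0.083,0.158,0],"spin":0,"grip":0},{"offset":[0.103,0.196,0],"spin":0,"grip":0},{"offset":[0.121,0.23,0.002],"spin":0,"grip":0},{"offset":[0.134,0.254,0.004],"spin":0,"grip":0},{"offset":[0.14,0.266,0.0044],"spin":0,"grip":0},{"offset":[0.1415,0.2686,0.0044],"spin":0,"grip":0},{"offset":[0.1415,0.2686,0.0044],"spin":0,"grip":0}]'; python3 go.py .3469 .2119 .1956 85.34
python3 - <<'E'
from bench import cams
from h import *
for n in("scene","top"):
    p=cams.camera(n); np.save(f"pics/{n[0]}18.npy",p,allow_pickle=True)
E
python3 zoom.py pics/s18.npy pics/zs18.png 215 170 53 60 10 2;python3 zoom.py pics/t18.npy pics/zt18.png 180 205 60 45 12 3
```

```text
time_s: 28.25
eef_pos: [0.3471, 0.2116, 0.385]
eef_rot: [-0.0, 0.041, 0.999, -0.0]
wrist_force: [0.9, -0.2, -0.9]
opening: 0.171
t 28.25 grip [0.3471 0.2115 0.2303] yaw_y 85.33 zax [-2.e-04 -4.e-04 -1.e+00] F [ 0.94 -0.23 -0.93] T [ 0.02  0.03 -0.  ] op 0.171 q [ 0.25 -0.2   2.03 -0.    1.32 -1.24]
offset [0.0002 0.0004 0.0347]
spin -0.005031498714203053
```

View pics/zs18.png

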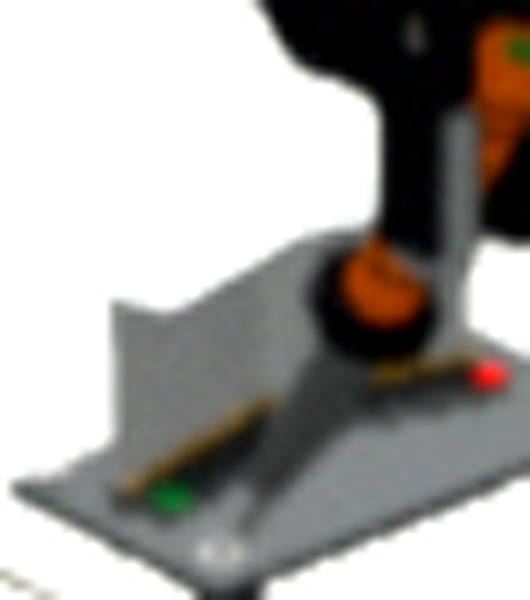

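View pics/zt18.png

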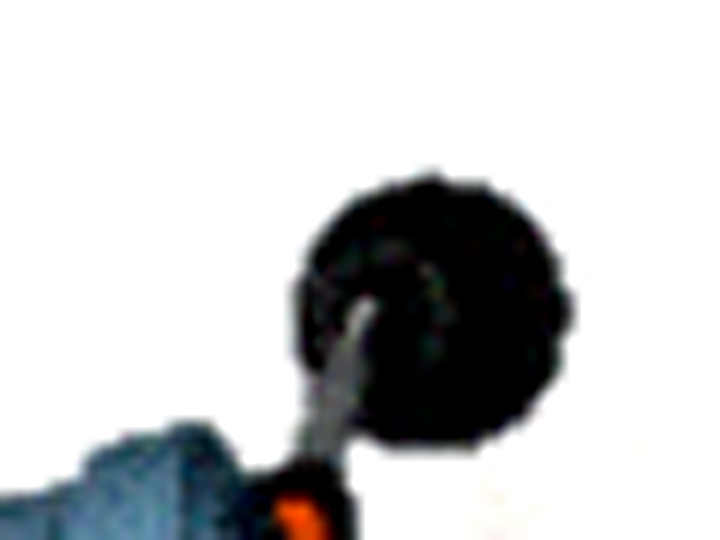

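```bash
python3 - <<'E'
from h import *
t=np.load("pics/t18.npy",allow_pickle=True).item(); s=np.load("pics/s18.npy",allow_pickle=True).item()
uvt=(np.array([[366,306]])+.5)/12-.5+[180,205]
uvs=(np.array([[243,532]])+.5)/10-.5+[215,170]
for z in (.117,.120,.124): print(z,atz(t,uvt,z).round(4))
# triangulate
c1,d1=ray(t,uvt);c2,d2=ray(s,uvs);d1=d1[0];d2=d2[0]
k=np.linalg.lstsq(np.c_[d1,-d2],c2-c1,rcond=None)[0];print("tri",c1+k[0]*d1,c2+k[1]*d2)
print("rim px",((proj(t,[[.4238,.2026,.095],[.4348,.2026,.095],[.4238,.2136,.095]])-[180,205]+.5)*12).round())
E
```

```text
0.117 [[0.4255 0.2035 0.117 ]]
0.12 [[0.4254 0.203  0.12  ]]
0.124 [[0.4254 0.2024 0.124 ]]
tri [0.42543064 0.20272428 0.12195342] [0.42463824 0.20199536 0.12183788]
rim px [[384. 314.]
 [384. 268.]
 [339. 314.]]
```

```bash
python3 -m handwheel '[{"offset":[0.001,0,0.008],"spin":0,"grip":0},{"offset":[0.001,0,0.02],"spin":0,"grip":0},{"offset":[0.001,0,0.031],"spin":0,"grip":0},{"offset":[0.001,0,0.037],"spin":0,"grip":0},{"offset":[0.001,0,0.037],"spin":0,"grip":0},{"offset":[-0.003,0,0.037],"spin":0,"grip":0},{"offset":[-0.009,0,0.037],"spin":0,"grip":0},{"offset":[-0.015,0,0.037],"spin":0,"grip":0},{"offset":[-0.02,0,0.037],"spin":0,"grip":0},{"offset":[-0.02,0,0.037],"spin":0,"grip":0}]'; python3 go.py;python3 ff.py pics/s19.npy;python3 zoom.py pics/s19.npy pics/zs19.png 205 160 75 60 10 2
```

```text
time_s: 29.6
eef_pos: [0.3669, 0.2101, 0.3478]
eef_rot: [-0.001, 0.041, 0.999, -0.0]
wrist_force: [-4.8, -0.4, -1.3]
opening: 0.172
t 29.6 grip [0.3666 0.21   0.1931] yaw_y 85.33 zax [-1.5e-03 -5.0e-04 -1.0e+00] F [-4.78 -0.45 -1.3 ] T [-0.12  1.11 -0.02] op 0.172 q [ 0.24 -0.11  2.03 -0.    1.22 -1.25]
F,T [-4.39 -0.22 -1.06 -0.08  1.1  -0.02]
```

View pics/zs19.png

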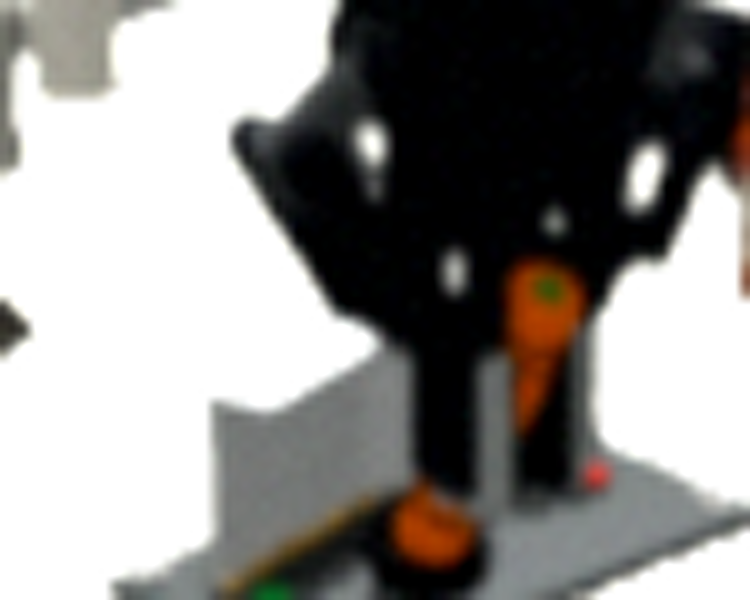

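```bash
python3 -m handwheel '[{"offset":[-0.006,0,0],"spin":0,"grip":0},{"offset":[-0.012,0,0],"spin":0,"grip":0},{"offset":[-0.018,0,0],"spin":0,"grip":0},{"offset":[-0.024,0,0],"spin":0,"grip":0},{"offset":[-0.03,0,0],"spin":0,"grip":0},{"offset":[-0.036,0,0],"spin":0,"grip":0},{"offset":[-0.042,0,0],"spin":0,"grip":0},{"offset":[-0.048,0,0],"spin":0,"grip":0},{"offset":[-0.054,0,0],"spin":0,"grip":0},{"offset":[-0.06,0,0],"spin":0,"grip":0},{"offset":[-0.064,0,0],"spin":0,"grip":0},{"offset":[-0.064,0,0],"spin":0,"grip":0}]'; python3 go.py;python3 ff.py pics/s20.npy;python3 zoom.py pics/s20.npy pics/zs20.png 205 160 75 60 10 2
```

```text
time_s: 31.25
eef_pos: [0.4312, 0.205, 0.3485]
eef_rot: [0.001, 0.041, 0.999, 0.0]
wrist_force: [-3.6, -0.3, 1.8]
opening: 0.168
t 31.25 grip [0.4314 0.205  0.1938] yaw_y 85.34 zax [ 0.0014  0.     -1.    ] F [-3.55 -0.31  1.76] T [-0.08  0.89  0.02] op 0.168 q [ 0.19  0.02  1.9  -0.    1.22 -1.29]
F,T [-2.64 -0.38  1.94 -0.08  0.73 -0.02]
```

View pics/zs20.png

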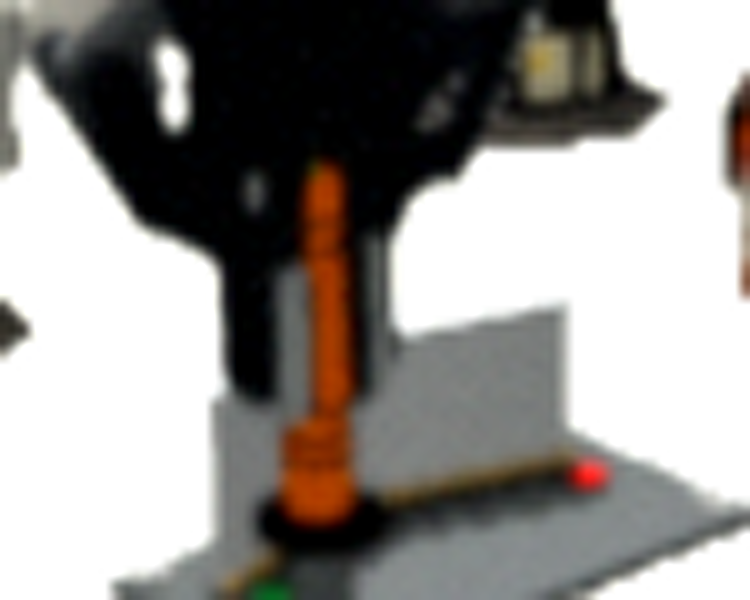

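```bash
cat > lean.py <<'E'
import sys
from h import *
p=np.load(sys.argv[1],allow_pickle=True).item(); g=np.array(list(map(float,sys.argv[2:5]))); o=np.array([205,160])
w=np.radians(85.34-90); f=np.array([np.cos(w),np.sin(w),0]);z=np.array([0,0,1.]);yy=np.cross(z,f)
for a in (-8,-4,0,4,8):
  for ph in (-2,0,2):
    t=np.radians(a);ax=f*np.sin(t)-z*np.cos(t)+yy*np.tan(np.radians(ph))
    print(a,ph,((proj(p,[g-ax*.035,g+ax*.044])-o+.5)*10).round().tolist())
E
python3 lean.py pics/s20.npy .4314 .205 .1938; python3 - <<'E'
from bench import cams
from h import *
p=cams.camera("top"); np.save("pics/t20.npy",p,allow_pickle=True)
E
python3 zoom.py pics/t20.npy pics/zt20.png 180 205 60 45 12 3
```

```text
-8 -2 [[283.0, 184.0], [333.0, 521.0]]
-8 0 [[287.0, 182.0], [328.0, 523.0]]
-8 2 [[292.0, 181.0], [322.0, 525.0]]
-4 -2 [[290.0, 185.0], [324.0, 518.0]]
-4 0 [[294.0, 184.0], [319.0, 520.0]]
-4 2 [[299.0, 183.0], [314.0, 522.0]]
0 -2 [[297.0, 188.0], [315.0, 514.0]]
0 0 [[301.0, 186.0], [310.0, 516.0]]
0 2 [[306.0, 185.0], [305.0, 518.0]]
4 -2 [[304.0, 191.0], [307.0, 510.0]]
4 0 [[309.0, 190.0], [301.0, 512.0]]
4 2 [[313.0, 188.0], [296.0, 514.0]]
8 -2 [[312.0, 195.0], [298.0, 504.0]]
8 0 [[316.0, 194.0], [293.0, 506.0]]
8 2 [[320.0, 192.0], [287.0, 508.0]]
```

View pics/zt20.png

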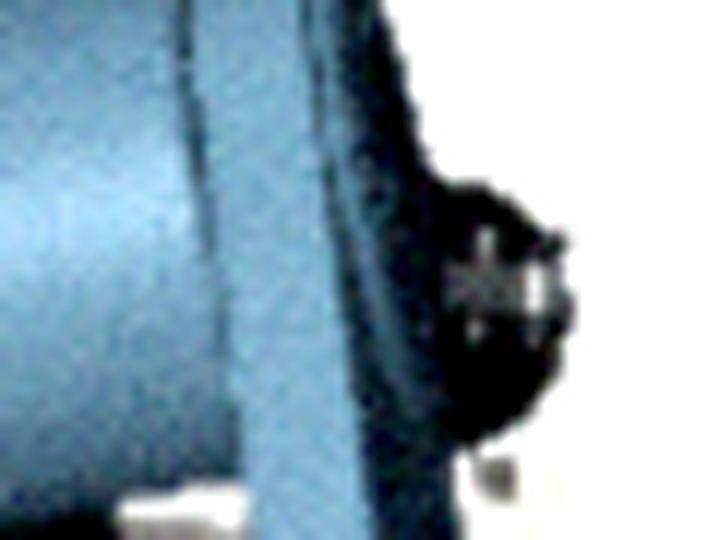

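```bash
python3 -m handwheel '[{"offset":[-0.003,0,0],"spin":0,"grip":0},{"offset":[-0.006,0,0],"spin":0,"grip":0},{"offset":[-0.006,0,0],"spin":0,"grip":0},{"offset":[-0.002,0,0],"spin":0,"grip":0},{"offset":[0.004,0,0],"spin":0,"grip":0},{"offset":[0.0065,0,0],"spin":0,"grip":0},{"offset":[0.0065,0,0],"spin":0,"grip":0}]'; python3 go.py .4238 .2036 .15 85.34;python3 ff.py pics/s21.npy;python3 zoom.py pics/s21.npy pics/zs21.png 205 160 75 60 10 2
```

```text
time_s: 32.33
eef_pos: [0.4243, 0.2056, 0.3483]
eef_rot: [0.001, 0.041, 0.999, 0.0]
wrist_force: [1.8, -0.6, -1.5]
opening: 0.168
t 32.33 grip [0.4245 0.2056 0.1936] yaw_y 85.35 zax [ 1.6e-03  1.0e-04 -1.0e+00] F [ 1.77 -0.63 -1.46] T [-0.01 -0.19 -0.02] op 0.168 q [ 0.2   0.01  1.92 -0.    1.22 -1.29]
offset [ 0.0006 -0.0021  0.0436]
spin 0.00954490299180577
F,T [ 1.    0.02 -1.49 -0.   -0.29  0.  ]
```

View pics/zs21.png

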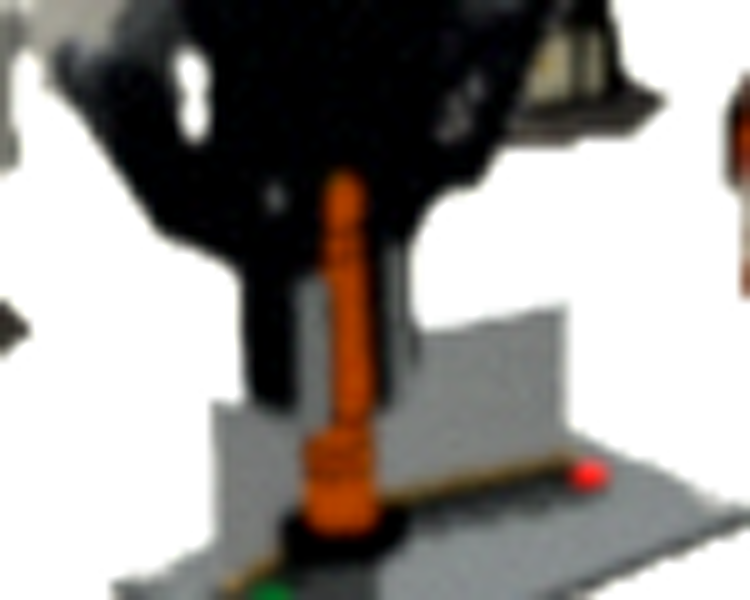

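```bash
python3 -m handwheel '[{"offset":[-0.001,-0.001,0.004],"spin":0,"grip":0},{"offset":[-0.001,-0.0015,0.01],"spin":0,"grip":0},{"offset":[-0.001,-0.0015,0.016],"spin":0,"grip":0},{"offset":[-0.001,-0.0015,0.022],"spin":0,"grip":0},{"offset":[-0.001,-0.0015,0.028],"spin":0,"grip":0},{"offset":[-0.001,-0.0015,0.032],"spin":0,"grip":0},{"offset":[-0.001,-0.0015,0.032],"spin":0,"grip":0}]'; python3 go.py .4238 .2036 .15 85.34;python3 ff.py pics/s22.npy;python3 zoom.py pics/s22.npy pics/zs22.png 205 180 75 60 10 2
```

```text
time_s: 33.35
eef_pos: [0.4249, 0.204, 0.3157]
eef_rot: [-0.0, 0.041, 0.999, -0.0]
wrist_force: [1.7, 0.1, -2.2]
opening: 0.177
t 33.35 grip [0.4249 0.204  0.161 ] yaw_y 85.34 zax [-5.e-04 -1.e-04 -1.e+00] F [ 1.68  0.06 -2.16] T [ 0.09 -0.4   0.04] op 0.177 q [ 0.19  0.05  1.94  0.    1.15 -1.29]
offset [ 0.001  -0.0005  0.011 ]
spin 0.0036939927127406236
F,T [ 1.65  0.43 -1.75  0.11 -0.33 -0.01]
```

View pics/zs22.png

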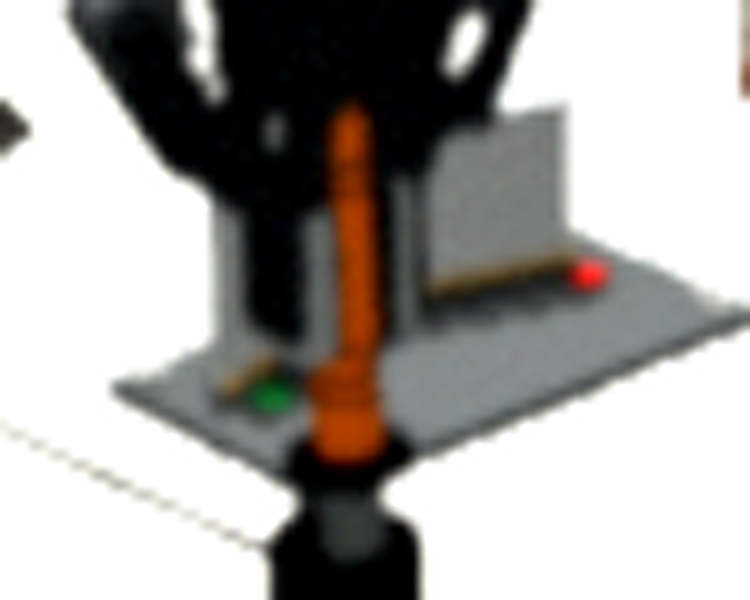

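```bash
python3 -m handwheel '[{"offset":[-0.001,0,0.002],"spin":0,"grip":0},{"offset":[-0.002,0,0.005],"spin":0,"grip":0},{"offset":[-0.002,0,0.008],"spin":0,"grip":0},{"offset":[-0.002,0,0.011],"spin":0,"grip":0},{"offset":[-0.002,0,0.011],"spin":0,"grip":0}]'; python3 go.py .4238 .2036 .145 85.34;python3 ff.py pics/s23.npy;python3 zoom.py pics/s23.npy pics/zs23.png 205 180 75 60 10 2
```

```text
time_s: 34.12
eef_pos: [0.4268, 0.2038, 0.3047]
eef_rot: [-0.0, 0.041, 0.999, -0.0]
wrist_force: [0.7, 0.6, -0.8]
opening: 0.168
t 34.12 grip [0.4267 0.2038 0.15  ] yaw_y 85.34 zax [-9.e-04 -1.e-04 -1.e+00] F [ 0.68  0.6  -0.84] T [-0.07 -0.02 -0.  ] op 0.168 q [ 0.19  0.07  1.95  0.    1.12 -1.3 ]
offset [ 0.0028 -0.0004  0.005 ]
spin 0.00406149390549615
F,T [ 0.14  0.25 -1.48  0.03  0.01 -0.02]
```

View pics/zs23.png

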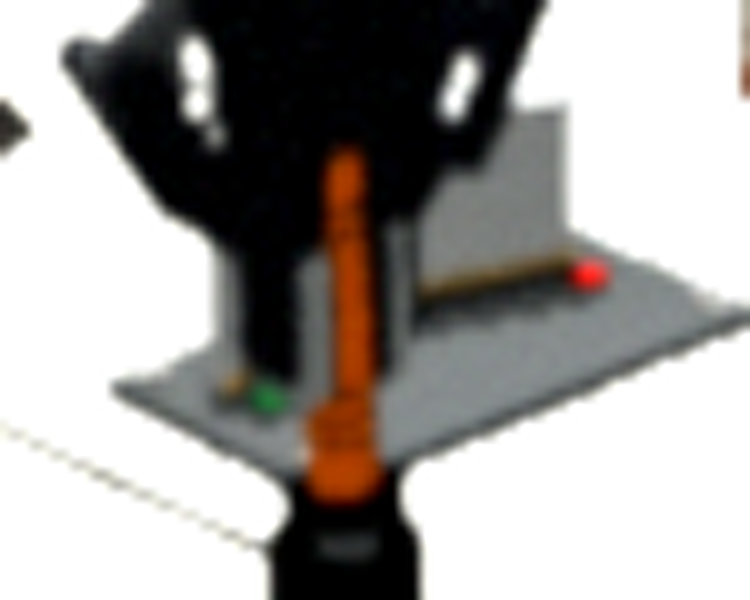

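```bash
python3 -m handwheel '[{"offset":[0.0005,0,0.0015],"spin":0,"grip":0},{"offset":[0.0005,0,0.003],"spin":0,"grip":0},{"offset":[0.0005,0,0.0045],"spin":0,"grip":0},{"offset":[0.0005,0,0.005],"spin":0,"grip":0},{"offset":[0.0005,0,0.005],"spin":0,"grip":0}]'; python3 go.py .4238 .2036 .145 85.34;python3 ff.py pics/s24.npy;python3 zoom.py pics/s24.npy pics/zs24.png 205 180 75 60 10 2
```

```text
time_s: 34.9
eef_pos: [0.4265, 0.2039, 0.3002]
eef_rot: [-0.0, 0.041, 0.999, -0.0]
wrist_force: [-0.9, 0.1, 1.5]
opening: 0.168
t 34.9 grip [0.4265 0.2039 0.1455] yaw_y 85.34 zax [-1.e-04 -0.e+00 -1.e+00] F [-0.95  0.08  1.54] T [-0.05  0.11 -0.03] op 0.168 q [ 0.19  0.08  1.95 -0.    1.11 -1.3 ]
offset [ 0.0027 -0.0005  0.0005]
spin 0.004439901749151431
F,T [-0.3   0.17  1.38 -0.05  0.15  0.02]
```

View pics/zs24.png

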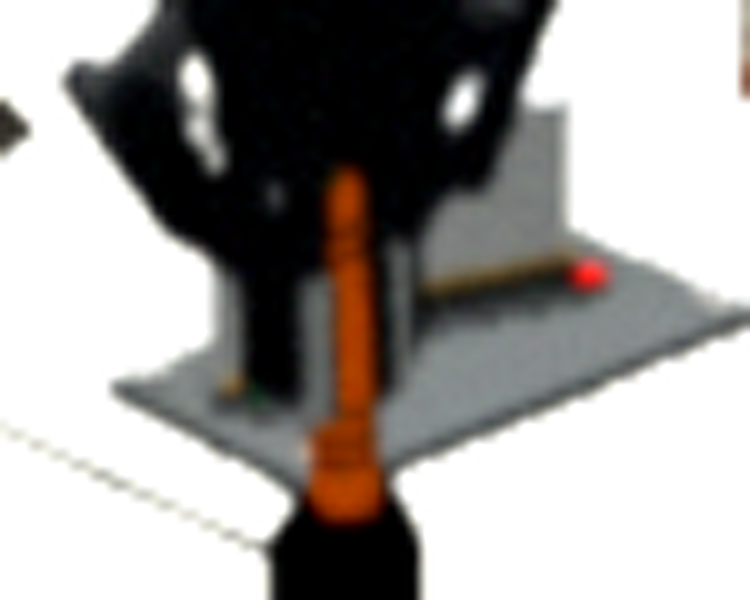

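```bash
python3 -m handwheel '[{"offset":[0,0,0],"spin":0,"grip":0.22},{"offset":[0,0,0],"spin":0,"grip":0.3},{"offset":[0,0,0],"spin":0,"grip":0.5},{"offset":[0,0,0],"spin":0,"grip":0.8},{"offset":[0,0,0],"spin":0,"grip":1},{"offset":[0,0,0],"spin":0,"grip":1},{"offset":[0,0,0],"spin":0,"grip":1},{"offset":[0,0,0],"spin":0,"grip":1}]'; python3 go.py;python3 ff.py pics/s25.npy;python3 zoom.py pics/s25.npy pics/zs25.png 205 180 75 60 10 2
```

```text
time_s: 36.05
eef_pos: [0.4265, 0.2039, 0.3001]
eef_rot: [0.0, 0.041, 0.999, 0.0]
wrist_force: [1.3, 0.4, -0.6]
opening: 1.003
t 36.05 grip [0.4265 0.2039 0.1454] yaw_y 85.34 zax [ 0.  0. -1.] F [ 1.31  0.43 -0.55] T [-0.07  0.05  0.01] op 1.003 q [ 0.19  0.08  1.95  0.    1.11 -1.3 ]
F,T [-0.14 -0.3  -0.37 -0.    0.02 -0.03]
```

View pics/zs25.png

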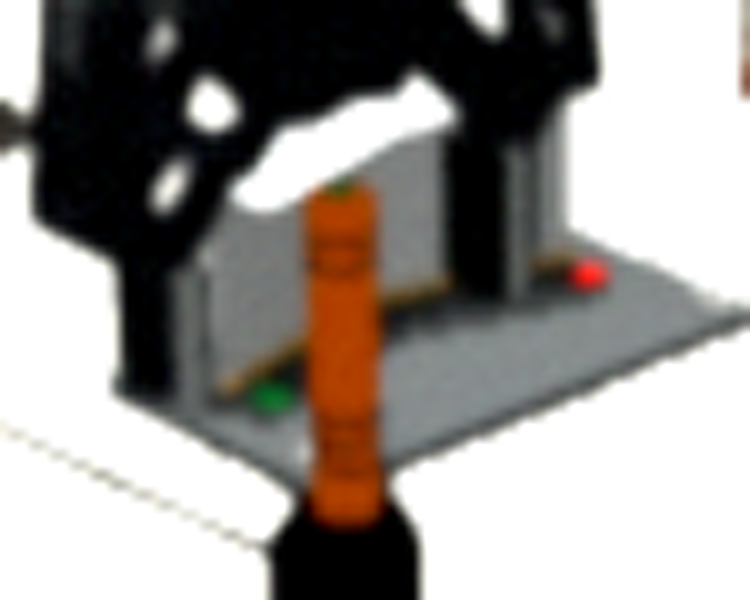

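Probe released and standing upright at (342,190)–(348,520), shoulder on the rim. Retreating straight up, then a last look.

```bash
python3 -m handwheel '[{"offset":[0,0,-0.008],"spin":0,"grip":1},{"offset":[0,0,-0.03],"spin":0,"grip":1},{"offset":[0,0,-0.06],"spin":0,"grip":1},{"offset":[0,0,-0.09],"spin":0,"grip":1},{"offset":[0,0,-0.115],"spin":0,"grip":1},{"offset":[0.02,0.02,-0.12],"spin":0,"grip":1},{"offset":[0.05,0.06,-0.12],"spin":0,"grip":1},{"offset":[0.06,0.11,-0.12],"spin":0,"grip":1},{"offset":[0.06,0.15,-0.12],"spin":0,"grip":1},{"offset":[0.06,0.17,-0.12],"spin":0,"grip":1},{"offset":[0.06,0.17,-0.12],"spin":0,"grip":1},{"offset":[0.06,0.17,-0.12],"spin":0,"grip":1}]'; python3 go.py
python3 - <<'E'
from bench import cams
from h import *
for n in("scene","top"):
    p=cams.camera(n); np.save(f"pics/{n[0]}26.npy",p,allow_pickle=True)
    cv2.imwrite(f"pics/{n}26.png",cv2.resize(p["color"][:,:,::-1],(800,600)))
a=np.load("pics/scene.npy",allow_pickle=True).item()["color"][165:290,200:290,::-1]; b=np.load("pics/s26.npy",allow_pickle=True).item()["color"][165:290,200:290,::-1]
cv2.imwrite("pics/cmp.png",cv2.resize(np.hstack([a,b]),None,fx=4,fy=4,interpolation=cv2.INTER_CUBIC))
E
```

```text
time_s: 37.7
eef_pos: [0.3806, 0.3773, 0.42]
eef_rot: [-0.0, 0.041, 0.999, -0.0]
wrist_force: [-0.1, 0.0, 0.2]
opening: 0.997
t 37.7 grip [0.3806 0.3772 0.2653] yaw_y 85.31 zax [-4.e-04 -8.e-04 -1.e+00] F [-0.13  0.04  0.22] T [-0.04  0.02  0.01] op 0.997 q [ 0.56  0.08  1.69 -0.    1.37 -0.93]
```

View pics/cmp.png

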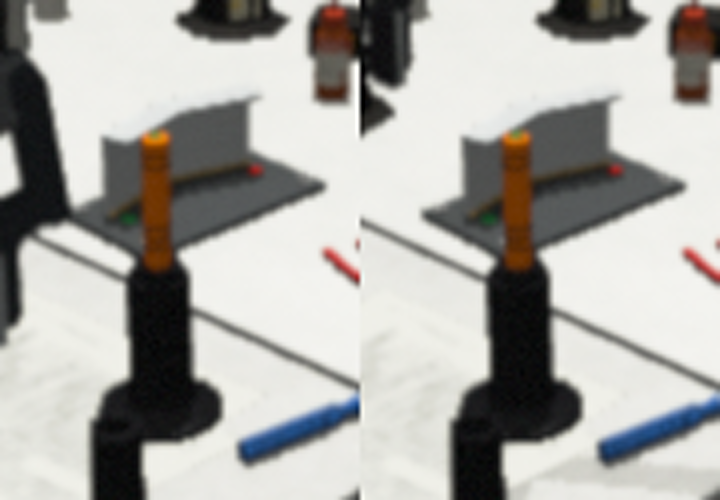

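View pics/scene26.png

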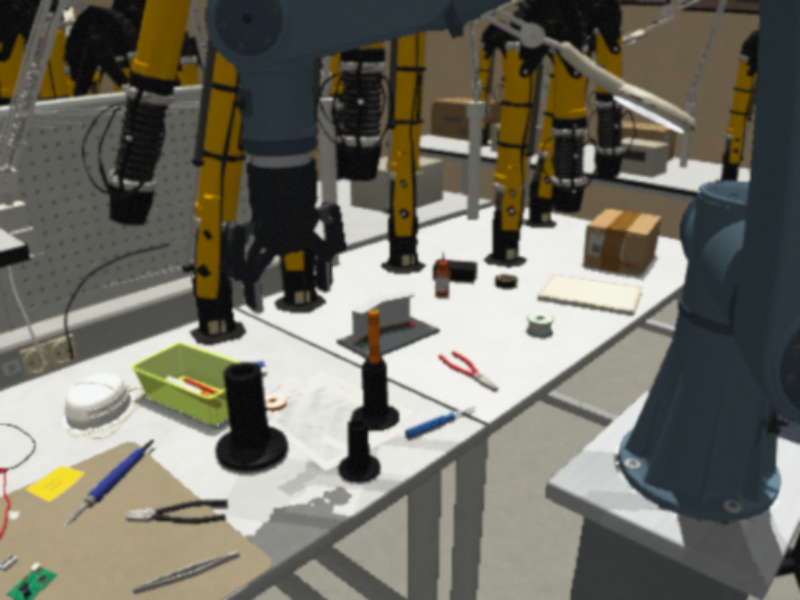

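View pics/top26.png

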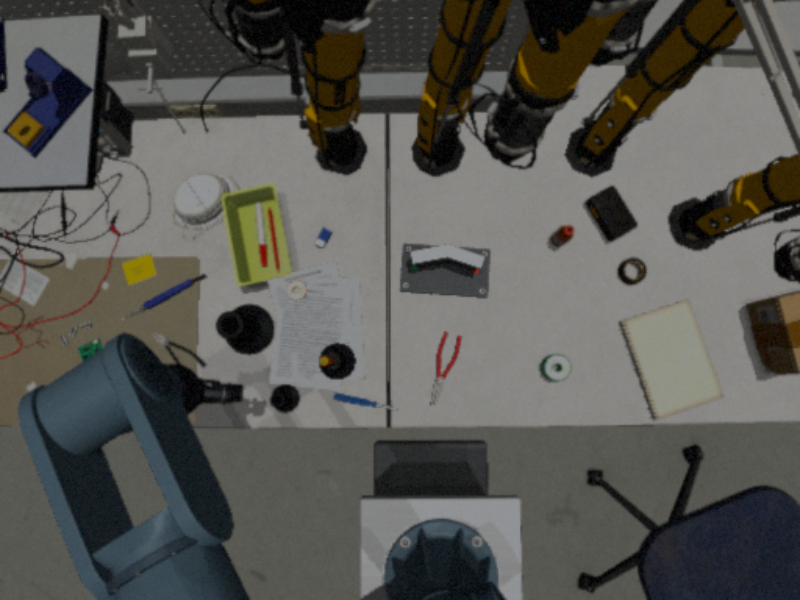

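The probe stands just as at the start (scene view, tail at about (373,315)). Nothing else on the bench has moved, and the robot is clear of everything.

```bash
python3 -c "
from bench import ctrl
print(ctrl.hand_in(), ctrl.get_obs()['time_s'])"
```

```text
the job is handed in; nothing more can be done
the job is handed in; nothing more can be done
```

I ran the probe's tip along the seam from the green dot to the red dot, put the probe back in its stand and handed the job in at about 37.8 s. The first run went wrong at the bend, so the tip covered part of the seam more than once.

- **Leaning the probe:** The moves cannot tilt the tool, so I levered the probe against the stand's rim until it leaned about 35 degrees in the jaws. I straightened it the same way in the bore at the end.
- **First run, flawed:** At the bend the ball snagged (about 5 N sideways). The picture suggests it rode 2–3 mm up the upright just past the bend. This run also started about 2 mm past the green dot.
- **Second run:** I eased the ball back into the corner, slid it back past the green dot while still pressed down, and ran the whole seam to just past the red dot. I moved at about 3 cm/s and paused briefly for pictures. Wrist forces were 1–3 N on each axis, and each picture I took showed the tip in the corner. There was no continuous check of contact between pictures; the weakest push against the upright was just after the bend.
- **Last checks:** The probe is upright with its shoulder on the rim, in the same place as in the first picture. The other things on the bench look unmoved in both cameras. The gripper is open and touching nothing.
- **Disagreement:** The scene camera put the tip about 4 mm further to the right (-y) than the arm's position did, so I followed the pictures for the second run.

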